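Draw a dropped ring blank out from under the bench riser

ROBOT

A 6-joint arm with a two-finger parallel gripper is mounted at the origin on a cart in front of the work surface, level with it; the furniture and walls round the work are solid. World frame = base frame: x ahead of the robot, y to its left, z up, the work surface at z = 0. Lengths are in m, angles in rad, forces in N, time in s.
With the tool pointing down it reaches from about 0.375 to 0.975 m from the base axis. Payload 3.8 kg.
Tool frame: the origin (TCP) lies where the fingers leave the gripper's body, on its centre line; the fingertips stand 64 mm ahead of it and the grasp point (between the pads) lies 45 mm ahead of it (bot.tcp_to_grasp is the distance from the TCP to the grasp point, in m); z points along the fingers, y is the line along which they close (so a half turn about z gives the same grasp; the last joint's range is limited). The gripper opens to 88 mm and grips with 3 to 60 N. Pads are 18 mm wide; open, the fingers measure 123 mm over their backs; the gripper's body (75 mm by 187 mm) begins 45 mm behind the grasp point.
Start: joints at [-1.146, 0.264, 1.604, -0, 1.274, -0.037], TCP at [0.301, -0.604, 0.303] pointing down, gripper open.
Joint ranges: [-2.63, 2.63], [-0.94, 2.18], [0.31, 2.57], [-1.31, 4.45], [0, 2.66], [-2.55, 2.55]. Speed limits (rad/s): [2.57, 2.57, 3.14, 3.14, 3.14, 3.14].

INTERFACE

Orientations are given as a unit quaternion [w, x, y, z].
In Python, from workcell import bot gives the robot as it stands. The module is installed in compiled form; this text tells all that it offers.
- The arm moves only by the shell command python3 -m creep FILE [FORCE], which reads ROWS from the file FILE. ROWS is a JSON list of rows, 1 to 8 of them, each an object with the fields finger_gap (the finger opening in m), xyz (a list: dx, dy, dz in parts of the range, where 1.0 means 75 cm), turn_vec (a list: a rotation vector rx, ry, rz in fractions of the full range, 1 being 2 rad); a field left out counts as zero (the opening has to be given); each row shifts and turns the commanded pose from where the row before left it, along the tool's axes as they then stand; what a row does not reach is not made up. A row lasts 1/12 s, in which the tool goes at most 0.0417 m and 0.125 rad, less where a joint would pass 70% of its speed; a pose out of reach is approached as far as the arm can. The fingers move at their own pace and stop on an object; FORCE is the grip in N (left out, the last holds). Time passes only in rows, so rows that do not move let the fingers close. It prints the time, the measured TCP pose, the force, the opening and the grip force at its end. Input that does not fit is refused with a message, and nothing moves.
- bot.get_state(): the state, without advancing time (a new reading comes with each control period).
- bot.snapshot(name): name is "scene" or "top"; returns the picture (480x640x3 uint8, blue, green, red); there is no depth.
- bot.camera_params(name): a dict with "fx", "fy", "cx", "cy" (pixels), "rvec" (rotation vector, rad) and "tvec" (3), from world to camera coordinates, as OpenCV has them. Camera axes: x right, y down, z forward; pixel columns grow to the right and rows downward; lengths in m; the calibration is good to about 2 mm. A picture is of the moment at which its call begins. camera_params takes no time and is no camera call.
- bot.finish_job(): hands the job in; it is judged then, once.
The state is a dict: "time_s": time; "joint_positions": joint angles; "qd": joint speeds; "joint_efforts": joint torques, N m; "eef_pos": TCP position; "orientation": TCP orientation; "contact_force": force on the tool from outside, world axes, zero at the start; "wrist_torque": the same for the moment, N m; "gripper_width": finger opening in m; "finger_force": force on a finger pad.
Only numpy, scipy, OpenCV 4.12 (cv2) and the standard library are available. Lean on these libraries where they do the work, as an engineer would, in place of code of your own. Each camera call takes 0.05 s, during which the arm holds its last target. There are 200 camera calls.

TASK

A copper ring blank has rolled right to the back of the low riser on the bench, against its back board, where no finger can reach and nothing can get behind it. Reach in with the rubber-tipped draw stick, feel for the ring, pin it lightly under the rubber and draw it out until it lies well clear of the riser, then lay the stick down flat on the bench, rubber side down, and set the ring flat in the middle of the steel bench block. The ring is soft, so press on it only gently, and do not shove the riser or disturb what stands on it.

Things in the scene. Friction and masses are not known exactly. Their poses are not given: they have to be found in the camera images.
- riser: Loose wooden riser (shelf), 1.8 kg, 100 mm deep (x), 300 mm wide (y), open only at the front (-x). Board: underside 46 mm, top 58 mm (front bead 63 mm) above the bench. End walls' inner faces at y = +-134 mm; back board's inner face at x = +44 mm, 80 mm high. Origin: on the bench under its centre. What stands on it is behind x = -15 mm, up to 114 mm above the bench.
- riser_front (a point): Middle of the riser's front edge (50 mm in front of the riser's origin), at bench height; x points into the riser.
- draw_stick: Loose stick, 110 g: dark wooden handle 24 mm wide (y), 18 mm high, x = -60 to +35 mm, then a steel strip 18 mm wide to x = +155 mm with a rubber roll, 12 mm diameter and 26 mm wide, under its end at x = +147 mm. The strip is bent up, differently each time and not given: the roll's underside is 0 to 18 mm above the handle's (z = 0). Origin: under the grip; x to the tip, z up.
- stick_grip (a point): Where to grip the stick: centre of the handle, 9 mm above its underside. With the handle's rear end tipped up 10 to 13 degrees the roll is the stick's lowest point. Held with 90 N it yields about 1 mm at the tip per newton. The rubber grips the ring over twice as well as the bench does: pinned with 2 to 5 N, the ring follows the roll.
- ring_blank: Copper ring blank, 22 mm outside diameter, 8 mm high, 10 to 17 g, lying flat on the bench under the riser, 1 to 6 mm from the back board, up to 100 mm to either side of the riser's middle. Origin: centre of its underside, z along its axis.
- bench_block: Plain square steel block 65 x 65 x 20 mm, 0.66 kg, loose on the open bench. Origin: centre of its underside; its top is at z = 20 mm.
- flux_jar: White-capped jar, 51 mm across, 56 mm high, standing loose on the riser. Origin: centre of its underside.
- beeswax: Round yellow cake of wax, 43 mm across, 21 mm high, loose on the riser. Origin: centre of its underside.
- charcoal: Black soldering block 36 x 62 x 28 mm, loose on the riser. Origin: centre of its underside.
Things that resemble listed ones, but are neither listed nor needed, are in the scene too. Leave any red look-alike of the draw_stick alone.

How it is judged:
On the way, in this order (a step that is already met when the one before it is completed fails the run):
1. the stick bears on the ring blank while it is still under the riser (contact force between draw_stick and ring_blank above 0.5 N and x of ring_blank in the frame of riser above -0.03 m), for 0.1 s.
2. the ring blank lies on the open bench, its centre at least 25 mm in front of the riser's front edge, not yet touched by the fingers (x of ring_blank in the frame of riser below -0.075 m and height (world z) of ring_blank below 0.006 m and contact force between the fingers and ring_blank below 0.1 N), for 0.2 s.
At the end, for the whole second after the job is handed in: The ring blank lies flat and still on the bench block, its centre within 20 mm of the block's middle; the draw stick lies still and flat on the bench, rubber side down (horizontal distance between ring_blank and bench_block below 0.02 m and ((angle between ring_blank's own z axis and vertical below 0.12 rad and height (world z) of ring_blank between 0.017 and 0.024 m) or (angle between ring_blank's own z axis and vertical above 3.02 rad and height (world z) of ring_blank between 0.025 and 0.032 m)) and linear speed of each of ring_blank, draw_stick below 0.02 m/s and height (world z) of draw_stick below 0.006 m and angle between draw_stick's own z axis and vertical below 0.1 rad); the robot touches nothing.
It fails at once if the stick presses the ring blank with more than 8 N (contact force between draw_stick and ring_blank above 8 N).
It fails at once if the riser is shoved more than 10 mm (distance of riser from where it was at the start of the episode above 0.01 m).
It fails at once if something on the riser is knocked more than 15 mm or tipped (distance of any of flux_jar, beeswax, charcoal from where it was at the start of the episode above 0.015 m or angle between flux_jar's own z axis and vertical above 0.3 rad).
It also fails if it takes over 72 s, if anything falls off the work surface, if the arm or the gripper's body presses on something with over 40 N, if the wrist force passes 120 N, or if a joint passes its speed limit or range.

## Working session

There is one attempt and no reset: what is moved stays moved. The work goes in short steps, Python scripts to look and compute and a shell command to move; the robot and the scene stay as the last step left them, time stands still between calls to the robot, and variables do not carry over. Pictures are saved under pics/ and viewed, at most 10 in all, crops included, and the job is handed in when it is done.

```bash
mkdir -p pics; python3 - <<'E'
from workcell import bot
import cv2
for n in ("scene","top"):
    cv2.imwrite(f"pics/{n}0.png",bot.snapshot(n)); print(n,bot.camera_params(n))
print(bot.get_state(), bot.tcp_to_grasp)
E
```

```text
scene {'fx': 551.882422725541, 'fy': 551.882422725541, 'cx': 313.01374078007063, 'cy': 239.13868352091384, 'rvec': array([ 0.92527196, -2.40325152,  1.18374516]), 'tvec': array([0.45030363, 0.30531296, 1.15306813])}
top {'fx': 596.4260651800556, 'fy': 596.4260651800556, 'cx': 317.4067627753418, 'cy': 236.5556171966442, 'rvec': array([ 2.1539463, -2.1624341,  0.0995971]), 'tvec': array([0.01532493, 0.60446849, 1.23612388])}
{'time_s': 0.1, 'joint_positions': array([-1.14594317e+00,  2.64663882e-01,  1.60522639e+00, -1.96538624e-05,
        1.27369453e+00, -3.69125302e-02]), 'qd': array([-0.00127092,  0.00030801, -0.00356371, -0.00162091,  0.00056514,
       -0.00107835]), 'joint_efforts': array([-2.65095096e-04, -5.03617644e+01, -3.58071721e+01,  7.30862003e-02,
        2.33158772e-02, -6.48342188e-05]), 'eef_pos': array([ 0.30050865, -0.60384825,  0.30152773]), 'orientation': array([-9.75584905e-04,  9.73463603e-01,  2.28839728e-01, -2.01217125e-04]), 'contact_force': array([0.2380502 , 0.84704273, 0.45303236]), 'wrist_torque': array([ 0.03237698, -0.01913582, -0.02631081]), 'finger_force': 0.0, 'gripper_width': 0.08816691770337656} 0.0453
```

View pics/scene0.png

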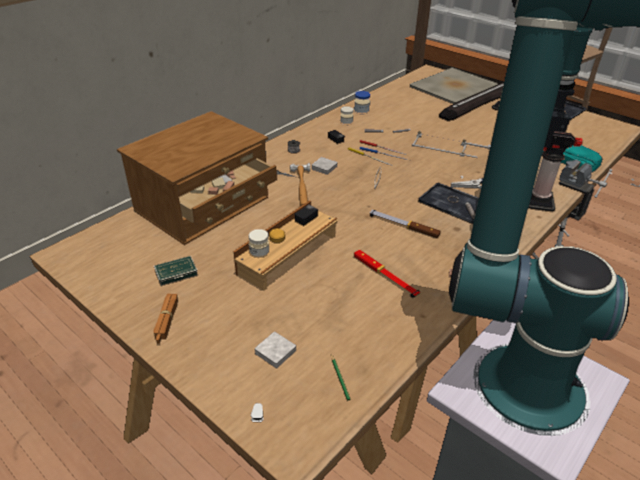

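View pics/top0.png

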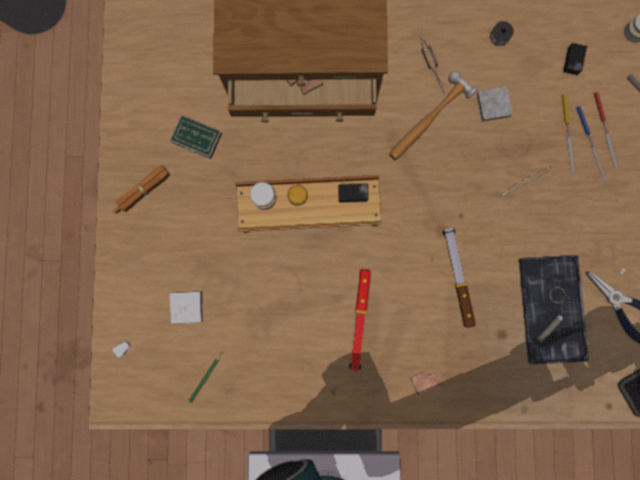

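The pictures show:
- **Riser:** top view (309,205).
- **Stick candidates:** the dark-handled one with a steel strip at top (465,305) to (449,232) fits. The red one at (360,320) is the look-alike.
- **Block candidates:** (186,308) and (494,104).

I'll enlarge these to confirm.

```bash
cat > h.py <<'E'
import numpy as np, cv2
from workcell import bot
def cam(n):
    p=bot.camera_params(n); K=np.array([[p['fx'],0,p['cx']],[0,p['fy'],p['cy']],[0,0,1]])
    return K,cv2.Rodrigues(p['rvec'])[0],p['tvec']
def ray(n,uv,z):
    K,R,t=cam(n); uv=np.atleast_2d(np.float64(uv)); c=-R.T@t
    d=(R.T@np.linalg.inv(K)@np.c_[uv,np.ones(len(uv))].T).T
    return c+d*((z-c[2])/d[:,2])[:,None]
def proj(n,X):
    K,R,t=cam(n); return cv2.projectPoints(np.float64(X).reshape(-1,3),R,t,K,None)[0][:,0]
E
python3 - <<'E'
from h import *
t=cv2.imread('pics/top0.png'); s=cv2.imread('pics/scene0.png')
def c(im,x,y,w=66,h=50): return cv2.resize(im[y-h:y+h,x-w:x+w],(400,300),interpolation=cv2.INTER_CUBIC)
a=np.hstack([c(t,186,308),c(t,494,104)]);b=np.hstack([c(s,277,345),c(s,400,215)])
cv2.imwrite('pics/cr.png',np.vstack([a,b]))
t3=np.hstack([c(t,458,278,80,60),c(t,309,205,80,60)]); cv2.imwrite('pics/cr2.png',t3)
g=cv2.cvtColor(t,cv2.COLOR_BGR2HSV)
for (x,y) in ((186,308),(494,104)):
    m=((g[...,1]<60)&(g[...,2]>90)).astype(np.uint8)
    m2=np.zeros_like(m);m2[y-28:y+28,x-28:x+28]=m[y-28:y+28,x-28:x+28]
    cc=max(cv2.findContours(m2,0,1)[0],key=cv2.contourArea);r=cv2.minAreaRect(cc)
    q=ray('top',cv2.boxPoints(r),.02);print(r,q.mean(0),np.linalg.norm(np.diff(q[:3],axis=0),axis=1))
E
```

```text
((185.0037841796875, 307.0867919921875), (31.535425186157227, 31.27480125427246), 87.51044464111328) [0.45628352 0.29563661 0.02      ] [0.06697414 0.06676432]
((494.9594421386719, 102.75675964355469), (29.098621368408203, 30.249412536621094), 80.53767395019531) [ 0.89915963 -0.37700076  0.02      ] [0.06653176 0.06546259]
```

View pics/cr.png

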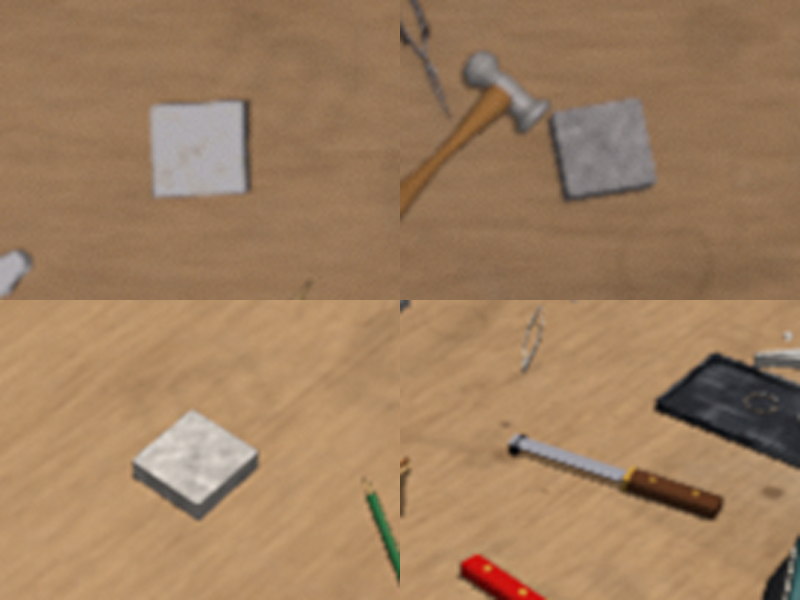

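View pics/cr2.png

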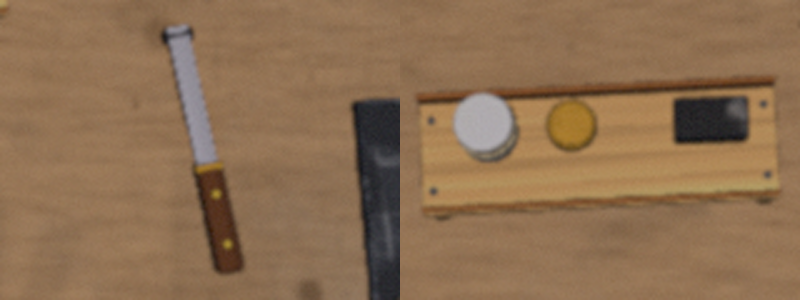

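Block: (186,308) is plain, on open bench and in reach, with all sides 66 mm. (494,104) is a mottled piece at the reach limit. I take the first. Stick: the dark wooden handle with steel strip and black roll at (449,232) is confirmed. Next I measure the stick and riser poses.

```bash
python3 - <<'E'
from h import *
t=cv2.imread('pics/top0.png'); s=cv2.imread('pics/scene0.png')
g=cv2.cvtColor(t,cv2.COLOR_BGR2HSV)
def win(m,x0,x1,y0,y1):
    o=np.zeros(m.shape,np.uint8);o[y0:y1,x0:x1]=m[y0:y1,x0:x1];return o
def rect(m):
    m=cv2.morphologyEx(m.astype(np.uint8),cv2.MORPH_CLOSE,np.ones((3,3)))
    c=max(cv2.findContours(m,0,1)[0],key=cv2.contourArea);return cv2.minAreaRect(c)
# handle: dark; strip: grey
hm=win((g[...,2]<112)&(g[...,1]>60),445,485,283,335); r=rect(hm);print('handle',r)
hb=ray('top',cv2.boxPoints(r),.018); print(hb.round(4).tolist(),'c',hb.mean(0))
sm=win((g[...,1]<60)&(g[...,2]>100),435,475,225,290); r2=rect(sm);print('strip',r2); q=ray('top',cv2.boxPoints(r2),.02);print(q.round(4).tolist())
# riser corners at assumed heights
bk=ray('top',[(236.2,183),(378.8,176.2)],.08); fr=ray('top',[(237.8,228),(380.5,222.5)],.063)
print('riser back',bk,'front',fr)
for X in (bk.mean(0)-0,): print(X)
# roof-wood contour
wm=win((g[...,0]>12)&(g[...,0]<28)&(g[...,1]>80)&(g[...,2]>165),225,395,170,240)
r3=rect(wm);print('wood',r3,ray('top',cv2.boxPoints(r3),.06).round(4).tolist())
E
```

```text
handle ((464.87225341796875, 304.5772399902344), (46.44358444213867, 12.963927268981934), 77.27564239501953)
[[0.5046, -0.2758, 0.018], [0.5106, -0.3028, 0.018], [0.4152, -0.3214, 0.018], [0.4093, -0.2947, 0.018]] c [ 0.45992353 -0.29869437  0.018     ]
strip ((454.05877685546875, 255.26760864257812), (56.2938232421875, 9.433919906616211), 77.61924743652344)
[[0.6214, -0.2572, 0.02], [0.6257, -0.277, 0.02], [0.5079, -0.2993, 0.02], [0.5037, -0.2797, 0.02]]
riser back [[ 0.71187985  0.18021433  0.08      ]
 [ 0.72429959 -0.11512138  0.08      ]] front [[ 0.61998634  0.17838004  0.063     ]
 [ 0.63000294 -0.11877697  0.063     ]]
[0.71808972 0.03254647 0.08      ]
wood ((307.9651794433594, 203.62466430664062), (39.2967643737793, 141.3701171875), 87.1844482421875) [[0.7063, 0.1828, 0.06], [0.7193, -0.1143, 0.06], [0.6361, -0.1171, 0.06], [0.623, 0.1778, 0.06]]
```

```bash
cat >> h.py <<'E'
from scipy.spatial.transform import Rotation as Ro
def go(x,y,z,yaw,pitch=0):
    "rotation (tool axes) then translation (axes after it) to TCP target; angles deg"
    s=bot.get_state(); R0=Ro.from_quat(s['orientation'],scalar_first=True)
    R1=Ro.from_euler('ZY',[yaw,pitch],degrees=True)*Ro.from_euler('x',np.pi)
    d=np.array([x,y,z])-s['eef_pos']
    print('rot',(R0.inv()*R1).as_rotvec().round(4),'tr',R1.inv().apply(d).round(4),'tr_now',R0.inv().apply(d).round(4),'t',s['time_s'],'F',s['contact_force'].round(2))
E
python3 - <<'E'
from h import *
go(.4716,-.2964,.066,11)
a=np.radians(2.3);c=np.array([.671,.031]);R=np.array([[np.cos(a),-np.sin(a)],[np.sin(a),np.cos(a)]])
P=lambda x,y,z:np.r_[c+R@[x,y],z]
ims=[]
for n,(x,y,w,h) in (('top',(309,205,90,50)),('scene',(285,250,63,35))):
    im=cv2.imread(f'pics/{n}0.png'); k=800/(2*w); cr=cv2.resize(im[y-h:y+h,x-w:x+w],None,fx=k,fy=k,interpolation=cv2.INTER_CUBIC)[:444]
    for L,cl in (([(-.05,-.15,.063),(-.05,.15,.063)],(0,0,255)),([(.05,-.15,.08),(.05,.15,.08)],(255,0,0)),([(-.05,-.15,0),(-.05,.15,0)],(0,255,0)),([(-.05,.15,.0),(-.05,.15,.06)],(0,255,0)),([(-.05,-.15,.0),(-.05,-.15,.06)],(0,255,0))):
        q=((proj(n,[P(*l) for l in L])-[x-w,y-h])*k).astype(int); cv2.line(cr,tuple(map(int,q[0])),tuple(map(int,q[1])),cl,1)
    ims.append(cv2.resize(cr,(540,300)))
cv2.imwrite('pics/ov.png',np.vstack(ims))
E
```

```text
rot [-2.000e-03  2.000e-04  2.698e-01] tr [ 0.2266 -0.2692  0.2355] tr_now [ 0.2901 -0.1986  0.2359] t 0.1 F [0.24 0.85 0.45]
```

View pics/ov.png

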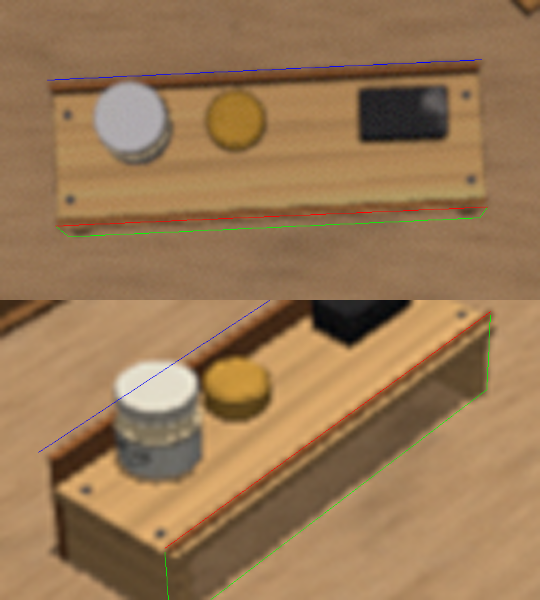

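The riser fits at about (0.671, 0.031) with yaw 2.3°: red front edge at (58-486, 226-208) in the crop, and scene base corners matched. Now I go to the stick.

The manual's scale: shifts go in shares of 75 cm and turns go in shares of 2 rad. Converting my numbers, -0.0269 m / 0.75 = -0.0359, 0.0227 m / 0.75 = 0.0303, 0.09 rad / 2 = 0.045.

```bash
echo '[{"finger_gap":0.06,"turn_vec":[0,0,0.045]},{"finger_gap":0.06,"turn_vec":[0,0,0.045]},{"finger_gap":0.06,"turn_vec":[0,0,0.045]},{"finger_gap":0.06,"xyz":[0.0303,-0.0359,0.0248]},{"finger_gap":0.06,"xyz":[0.0303,-0.0359,0.0248]},{"finger_gap":0.06,"xyz":[0.0303,-0.0359,0.0248]},{"finger_gap":0.06,"xyz":[0.0303,-0.0359,0.0248]},{"finger_gap":0.06,"xyz":[0.0303,-0.0359,0.0248]}]' > path.dat && python3 -m creep path.dat
echo '[{"finger_gap":0.06,"xyz":[0.0303,-0.0359,0.0248]},{"finger_gap":0.06,"xyz":[0.0303,-0.0359,0.0248]},{"finger_gap":0.06,"xyz":[0.0303,-0.0359,0.0248]},{"finger_gap":0.06,"xyz":[0.0303,-0.0359,0.0248]},{"finger_gap":0.06,"xyz":[0.0303,-0.0359,0.0248]},{"finger_gap":0.06},{"finger_gap":0.06}]' > path.dat && python3 -m creep path.dat
python3 -c "
from h import *
go(.4716,-.2964,.066,11)"
```

```text
time_s: 0.77
eef_pos: [0.3867, -0.4489, 0.2084]
orientation: [-0.0, 0.995, 0.095, -0.0]
contact_force: [-0.4, -0.4, -0.2]
gripper_width: 0.0599
finger_force: 0.0
time_s: 1.35
eef_pos: [0.4718, -0.2945, 0.1148]
orientation: [-0.001, 0.995, 0.098, -0.002]
contact_force: [-0.2, -0.3, 0.5]
gripper_width: 0.0602
finger_force: 0.0
rot [-0.0029  0.0031  0.0035] tr [-0.0005  0.0018  0.0488] tr_now [-0.0004  0.002   0.0488] t 1.35 F [-0.24 -0.34  0.49]
```

Converted, 0.025 m / 0.75 = 0.0333, 0.0235 m / 0.75 = 0.0313.

```bash
echo '[{"finger_gap":0.06,"xyz":[0,0.0013,0.0333]},{"finger_gap":0.06,"xyz":[0,0.0013,0.0313]},{"finger_gap":0.06},{"finger_gap":0.015},{"finger_gap":0.015},{"finger_gap":0.015},{"finger_gap":0.015},{"finger_gap":0.015}]' > path.dat && python3 -m creep path.dat 60
echo '[{"finger_gap":0.015},{"finger_gap":0.015},{"finger_gap":0.015,"xyz":[0,0,-0.04]},{"finger_gap":0.015,"xyz":[0,0,-0.04]},{"finger_gap":0.015,"xyz":[0,0,-0.04]},{"finger_gap":0.015},{"finger_gap":0.015},{"finger_gap":0.015}]' > path.dat && python3 -m creep path.dat
python3 -c "
from h import *
go(.43,-.13,.12,2.3,12)
cv2.imwrite('pics/g1.png',np.vstack([cv2.resize(bot.snapshot('scene')[130:280,330:530],(800,600))]))"
```

```text
time_s: 2.02
eef_pos: [0.4733, -0.2997, 0.0696]
orientation: [0.001, 0.995, 0.096, 0.001]
contact_force: [1.4, -0.6, -0.8]
gripper_width: 0.0289
finger_force: 0.0
time_s: 2.68
eef_pos: [0.4721, -0.2984, 0.1574]
orientation: [-0.0, 0.995, 0.096, -0.0]
contact_force: [-0.6, -0.4, -0.7]
gripper_width: 0.0233
finger_force: 60.0
rot [ 0.015  -0.2081  0.1513] tr [-0.0268 -0.17    0.044 ] tr_now [-0.0092 -0.1733  0.0376] t 2.6833 F [-0.57 -0.41 -0.72]
```

View pics/g1.png

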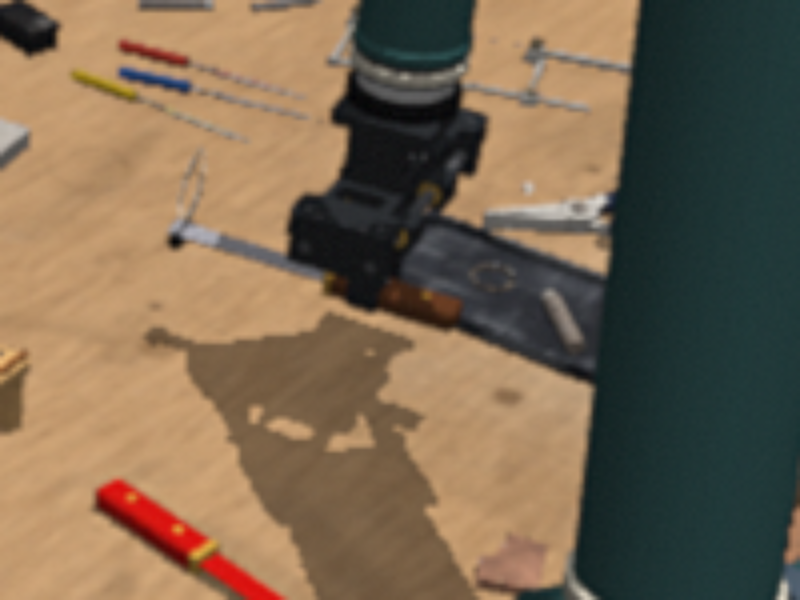

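The stick is held level and lifted (roll at crop (177,238)). Now I pitch it and move over open bench, to calibrate the roll height by touch.

Converted, -0.033 m / 0.75 = -0.044, 0.005 rad / 2 = 0.0025.

```bash
echo '[{"finger_gap":0.015,"turn_vec":[0.0025,-0.0348,0.0253]},{"finger_gap":0.015,"turn_vec":[0.0025,-0.0348,0.0253]},{"finger_gap":0.015,"turn_vec":[0.0025,-0.0348,0.0253]},{"finger_gap":0.015,"xyz":[0,-0.044,0]},{"finger_gap":0.015,"xyz":[0,-0.044,0]},{"finger_gap":0.015,"xyz":[0,-0.044,0]},{"finger_gap":0.015},{"finger_gap":0.015}]' > path.dat && python3 -m creep path.dat
cat >> h.py <<'E'
def avg(n=6):
    P=[];F=[];T=[];Q=[]
    for i in range(n):
        bot.snapshot('top'); s=bot.get_state(); P.append(s['eef_pos']);F.append(s['contact_force']);T.append(s['wrist_torque']);Q.append(s['orientation'])
    R=Ro.from_quat(np.array(Q),scalar_first=True).mean()
    print('P',np.mean(P,0).round(4),'sd',np.std(P,0).round(4),'F',np.mean(F,0).round(2),'sd',np.std(F,0).round(2),'T',np.mean(T,0).round(3),np.std(T,0).round(3),'yaw/pitch',(R*Ro.from_euler('x',-np.pi)).as_euler('ZYX',degrees=True).round(2),'t',round(s['time_s'],2))
    return np.mean(P,0),np.mean(F,0),np.mean(T,0)
E
python3 -c "
from h import *
avg(8); go(.47,-.2,.11,2.3,12)"
```

```text
time_s: 3.4
eef_pos: [0.4674, -0.1981, 0.1559]
orientation: [0.002, 0.994, 0.021, -0.106]
contact_force: [-0.5, -0.4, -1.1]
gripper_width: 0.0232
finger_force: 60.0
P [ 0.4685 -0.2005  0.1575] sd [0.0003 0.0005 0.0005] F [-0.13  0.03 -0.87] sd [0.46 0.46 0.33] T [ 0.025 -0.106 -0.004] [0.026 0.017 0.027] yaw/pitch [ 2.25 12.01 -0.04] t 3.8
rot [ 0.0007 -0.0007 -0.0017] tr [ 0.0113 -0.0007  0.0468] tr_now [ 0.0112 -0.0008  0.0468] t 3.8 F [-0.02 -0.11 -1.24]
```

Converted, 0.0284 m / 0.75 = 0.0379, 0.006 m / 0.75 = 0.008.

```bash
echo '[{"finger_gap":0.015,"xyz":[0.008,0,0.0379]},{"finger_gap":0.015,"xyz":[0.008,0,0.0379]},{"finger_gap":0.015},{"finger_gap":0.015}]' > path.dat && python3 -m creep path.dat
python3 -c "
from h import *
avg(4)"
echo '[{"finger_gap":0.015,"xyz":[0.0011,0,0.0052]},{"finger_gap":0.015},{"finger_gap":0.015}]' > path.dat && python3 -m creep path.dat
python3 -c "
from h import *
avg(4)"
echo '[{"finger_gap":0.015,"xyz":[0.0011,0,0.0052]},{"finger_gap":0.015},{"finger_gap":0.015}]' > path.dat && python3 -m creep path.dat
python3 -c "
from h import *
avg(4)"
```

```text
time_s: 4.13
eef_pos: [0.4676, -0.2, 0.0992]
orientation: [0.002, 0.994, 0.02, -0.106]
contact_force: [0.4, 0.1, -0.2]
gripper_width: 0.0234
finger_force: 60.0
P [ 0.4692 -0.2005  0.1012] sd [0.0004 0.0001 0.0005] F [ 0.41 -0.11 -0.88] sd [0.24 0.25 0.37] T [ 0.036 -0.104 -0.001] [0.029 0.022 0.017] yaw/pitch [ 2.25 11.92 -0.08] t 4.33
time_s: 4.58
eef_pos: [0.4692, -0.2002, 0.0967]
orientation: [0.003, 0.994, 0.02, -0.103]
contact_force: [0.8, 0.5, -0.2]
gripper_width: 0.0231
finger_force: 60.0
P [ 0.4692 -0.2002  0.0966] sd [0.     0.     0.0001] F [0.34 0.06 0.07] sd [0.23 0.25 0.33] T [-0.005 -0.314 -0.025] [0.031 0.027 0.02 ] yaw/pitch [ 2.27 11.9  -0.08] t 4.78
time_s: 5.03
eef_pos: [0.4685, -0.2002, 0.0922]
orientation: [0.003, 0.994, 0.02, -0.104]
contact_force: [-1.7, -0.5, 3.4]
gripper_width: 0.0231
finger_force: 60.0
P [ 0.4686 -0.2001  0.0923] sd [0. 0. 0.] F [-2.13 -0.85  3.12] sd [0.24 0.64 0.74] T [-0.05  -0.222 -0.05 ] [0.016 0.024 0.029] yaw/pitch [ 2.27 11.98 -0.05] t 5.23
```

Touch zero is at TCP z ≈ 0.0976, at 0.8 to 0.9 N/mm. I'll probe the ring with the roll lowered to about 4 mm above the bench.

Converted, -0.032 m / 0.75 = -0.0427, -0.0196 m / 0.75 = -0.0261.

```bash
echo '[{"finger_gap":0.015,"xyz":[-0.0056,0,-0.0261]},{"finger_gap":0.015,"xyz":[0,-0.0427,0]},{"finger_gap":0.015,"xyz":[0,-0.0427,0]},{"finger_gap":0.015,"xyz":[0,-0.0427,0]},{"finger_gap":0.015,"xyz":[0,-0.0427,0]},{"finger_gap":0.015},{"finger_gap":0.015}]' > path.dat && python3 -m creep path.dat
cat >> h.py <<'E'
C=np.array([.671,.031]);A=2.3
RA=np.array([[np.cos(np.radians(A)),-np.sin(np.radians(A))],[np.sin(np.radians(A)),np.cos(np.radians(A))]])
def where():
    p,F,T=avg(4); print('riser frame TCP',(RA.T@(p[:2]-C)).round(4))
def gor(x,y,z,p=12): go(*(C+RA@[x,y]),z,A,p)
E
python3 -c "
from h import *
where(); gor(-.2,-.096,.1086);gor(-.103,-.096,.1086)"
```

```text
time_s: 5.82
eef_pos: [0.4629, -0.0707, 0.1115]
orientation: [0.003, 0.994, 0.021, -0.105]
contact_force: [0.5, -0.3, -1.1]
gripper_width: 0.0234
finger_force: 60.0
P [ 0.4635 -0.0724  0.1118] sd [0.0001 0.0005 0.0001] F [ 0.   -0.13 -1.28] sd [0.54 0.26 0.28] T [ 0.068 -0.095 -0.006] [0.037 0.019 0.016] yaw/pitch [ 2.3  11.98 -0.06] t 6.02
riser frame TCP [-0.2115 -0.095 ]
rot [ 0.0008 -0.0006 -0.0014] tr [0.0118 0.0004 0.0008] tr_now [0.0118 0.0004 0.0009] t 6.0167 F [-0.66 -0.17 -1.6 ]
rot [ 0.0008 -0.0006 -0.0014] tr [ 0.1067  0.0004 -0.0193] tr_now [ 0.1067  0.0003 -0.0193] t 6.0167 F [-0.66 -0.17 -1.6 ]
```

Converted, 0.0263 m / 0.75 = 0.0351, -0.0056 m / 0.75 = -0.0075.

```bash
echo '[{"finger_gap":0.015,"xyz":[0.0019,0,0.004]},{"finger_gap":0.015,"xyz":[0.0351,0,-0.0075]},{"finger_gap":0.015,"xyz":[0.0351,0,-0.0075]},{"finger_gap":0.015,"xyz":[0.0351,0,-0.0075]},{"finger_gap":0.015,"xyz":[0.0351,0,-0.0075]},{"finger_gap":0.015},{"finger_gap":0.015}]' > path.dat && python3 -m creep path.dat
python3 -c "
from h import *
where()"
```

```text
time_s: 6.6
eef_pos: [0.573, -0.0687, 0.1085]
orientation: [0.003, 0.994, 0.019, -0.104]
contact_force: [-0.9, 0.1, -1.5]
gripper_width: 0.0234
finger_force: 60.0
P [ 0.5707 -0.0683  0.1082] sd [0.0005 0.0001 0.0001] F [-0.22 -0.16 -1.44] sd [0.56 0.57 0.26] T [ 0.03  -0.074  0.004] [0.019 0.018 0.01 ] yaw/pitch [ 2.23 12.07 -0.04] t 6.8
riser frame TCP [-0.1042 -0.0952]
```

Converted, 0.0064 m / 0.75 = 0.0085, 0.0014 m / 0.75 = 0.0019.

```bash
echo '[{"finger_gap":0.015,"xyz":[0.0019,0,0.0085]},{"finger_gap":0.015},{"finger_gap":0.015}]' > path.dat && python3 -m creep path.dat >/dev/null
python3 -c "
from h import *
where()"
echo '[{"finger_gap":0.015,"xyz":[-0.0019,0,-0.0085]},{"finger_gap":0.015,"xyz":[0,-0.032,0]},{"finger_gap":0.015},{"finger_gap":0.015,"xyz":[0.0019,0,0.0085]},{"finger_gap":0.015},{"finger_gap":0.015}]' > path.dat && python3 -m creep path.dat >/dev/null
python3 -c "
from h import *
where()"
echo '[{"finger_gap":0.015,"xyz":[-0.0019,0,-0.0085]},{"finger_gap":0.015,"xyz":[0,-0.032,0]},{"finger_gap":0.015},{"finger_gap":0.015,"xyz":[0.0019,0,0.0085]},{"finger_gap":0.015},{"finger_gap":0.015}]' > path.dat && python3 -m creep path.dat >/dev/null
python3 -c "
from h import *
where()"
```

```text
P [ 0.5715 -0.0678  0.1023] sd [0.0002 0.     0.0002] F [ 0.65 -0.25 -1.09] sd [0.41 0.44 0.43] T [ 0.038 -0.098  0.008] [0.012 0.026 0.009] yaw/pitch [ 2.27 11.98 -0.05] t 7.25
riser frame TCP [-0.1034 -0.0947]
P [ 0.5707 -0.0443  0.1021] sd [0.0001 0.     0.0001] F [ 0.03  0.12 -1.27] sd [0.45 0.37 0.33] T [ 0.031 -0.089 -0.018] [0.011 0.032 0.019] yaw/pitch [ 2.25 11.99 -0.06] t 7.95
riser frame TCP [-0.1033 -0.0712]
P [ 0.5697 -0.0203  0.1021] sd [0.0001 0.     0.0001] F [-0.32  0.47 -0.9 ] sd [0.19 0.4  0.6 ] T [ 0.041 -0.117  0.017] [0.039 0.037 0.023] yaw/pitch [ 2.25 11.99 -0.06] t 8.65
riser frame TCP [-0.1032 -0.0472]
```

Converted, -0.024 m / 0.75 = -0.032, -0.0064 m / 0.75 = -0.0085.

```bash
for i in 1; do
echo '[{"finger_gap":0.015,"xyz":[-0.0019,0,-0.0085]},{"finger_gap":0.015,"xyz":[0,-0.032,0]},{"finger_gap":0.015},{"finger_gap":0.015,"xyz":[0.0019,0,0.0085]},{"finger_gap":0.015},{"finger_gap":0.015}]' > path.dat && python3 -m creep path.dat >/dev/null
python3 -c "
from h import *
where()"; done
```

```text
P [0.5688 0.0036 0.1021] sd [0.0001 0.     0.0001] F [ 0.26  0.28 -1.15] sd [0.27 0.15 0.49] T [ 0.041 -0.102 -0.021] [0.02  0.018 0.037] yaw/pitch [ 2.25 11.99 -0.06] t 9.35
riser frame TCP [-0.1032 -0.0232]
```

```bash

echo '[{"finger_gap":0.015,"xyz":[-0.0019,0,-0.0085]},{"finger_gap":0.015}]' > path.dat && python3 -m creep path.dat | grep force; python3 -c "
from h import *
gor(-.103,.001,.1017)"
```

```text
contact_force: [0.7, 0.4, -1.1]
finger_force: 60.0
rot [ 0.0008 -0.002  -0.0008] tr [ 0.0012 -0.024   0.0082] tr_now [ 0.0012 -0.024   0.0082] t 9.5167 F [ 0.68  0.36 -1.08]
```

Converted, -0.024 m / 0.75 = -0.032, 0.0064 m / 0.75 = 0.0085.

```bash

echo '[{"finger_gap":0.015,"xyz":[0,-0.032,0]},{"finger_gap":0.015},{"finger_gap":0.015,"xyz":[0.0019,0,0.0085]},{"finger_gap":0.015},{"finger_gap":0.015}]' > path.dat && python3 -m creep path.dat >/dev/null
python3 -c "
from h import *
where()"
```

```text
P [0.5679 0.0276 0.1021] sd [0.0001 0.     0.0001] F [ 0.28  0.15 -1.36] sd [0.38 0.32 0.42] T [ 0.063 -0.079  0.008] [0.008 0.018 0.034] yaw/pitch [ 2.25 11.99 -0.06] t 10.13
riser frame TCP [-0.1032  0.0008]
```

Converted, -0.024 m / 0.75 = -0.032, -0.0064 m / 0.75 = -0.0085.

```bash

echo '[{"finger_gap":0.015,"xyz":[-0.0019,0,-0.0085]},{"finger_gap":0.015,"xyz":[0,-0.032,0]},{"finger_gap":0.015},{"finger_gap":0.015,"xyz":[0.0019,0,0.0085]},{"finger_gap":0.015},{"finger_gap":0.015}]' > path.dat && python3 -m creep path.dat >/dev/null
python3 -c "
from h import *
where()"
```

```text
P [0.5668 0.0516 0.102 ] sd [0.0001 0.     0.0001] F [-0.29 -0.05 -0.6 ] sd [0.39 0.31 0.26] T [ 0.049 -0.101  0.014] [0.017 0.01  0.033] yaw/pitch [ 2.25 12.   -0.06] t 10.83
riser frame TCP [-0.1033  0.0247]
```

Converted, -0.024 m / 0.75 = -0.032, -0.0064 m / 0.75 = -0.0085.

```bash

echo '[{"finger_gap":0.015,"xyz":[-0.0019,0,-0.0085]},{"finger_gap":0.015,"xyz":[0,-0.032,0]},{"finger_gap":0.015},{"finger_gap":0.015,"xyz":[0.0019,0,0.0085]},{"finger_gap":0.015},{"finger_gap":0.015}]' > path.dat && python3 -m creep path.dat >/dev/null
python3 -c "
from h import *
where()"
```

```text
P [0.5663 0.0756 0.1024] sd [0.     0.     0.0001] F [0.04 0.25 1.1 ] sd [0.66 0.49 0.28] T [ 0.001 -0.328 -0.015] [0.023 0.022 0.024] yaw/pitch [ 2.24 11.95 -0.06] t 11.53
riser frame TCP [-0.1029  0.0487]
```

```bash

echo '[{"finger_gap":0.015,"xyz":[-0.0019,0,-0.0085]},{"finger_gap":0.015,"xyz":[0,-0.048,0]},{"finger_gap":0.015},{"finger_gap":0.015,"xyz":[0.0019,0,0.0085]},{"finger_gap":0.015},{"finger_gap":0.015}]' > path.dat && python3 -m creep path.dat >/dev/null
python3 -c "
from h import *
where()"
```

```text
P [0.5648 0.1117 0.1024] sd [0.     0.     0.0001] F [-0.16  1.86  1.79] sd [0.47 0.37 0.06] T [ 0.357 -0.351  0.176] [0.023 0.021 0.016] yaw/pitch [ 2.26 11.95 -0.04] t 12.23
riser frame TCP [-0.1029  0.0849]
```

Converted, 0.024 m / 0.75 = 0.032, -0.0064 m / 0.75 = -0.0085.

```bash

echo '[{"finger_gap":0.015,"xyz":[-0.0019,0,-0.0085]},{"finger_gap":0.015,"xyz":[0,0.032,0]},{"finger_gap":0.015},{"finger_gap":0.015,"xyz":[0.0019,0,0.0085]},{"finger_gap":0.015},{"finger_gap":0.015}]' > path.dat && python3 -m creep path.dat >/dev/null
python3 -c "
from h import *
where()"
```

```text
P [0.5656 0.0882 0.1023] sd [0.     0.0001 0.0001] F [ 0.02 -1.15  1.06] sd [0.35 0.17 0.3 ] T [-0.197 -0.329 -0.138] [0.045 0.042 0.008] yaw/pitch [ 2.27 11.97 -0.06] t 12.93
riser frame TCP [-0.103   0.0614]
```

Converted, -0.0064 m / 0.75 = -0.0085, 0.0037 m / 0.75 = 0.0049.

```bash

echo '[{"finger_gap":0.015,"xyz":[-0.0019,0,-0.0085]},{"finger_gap":0.015,"xyz":[0,-0.004,0]},{"finger_gap":0.015,"xyz":[0,-0.004,0]},{"finger_gap":0.015},{"finger_gap":0.015},{"finger_gap":0.015,"xyz":[0.0011,0,0.0049]},{"finger_gap":0.015,"xyz":[0.0011,0,0.0049]},{"finger_gap":0.015}]' > path.dat && python3 -m creep path.dat >/dev/null
python3 -c "
from h import *
where()"
```

```text
P [0.5652 0.094  0.1013] sd [0.     0.     0.0002] F [-1.94  0.76  3.02] sd [0.35 0.24 0.33] T [ 0.119 -0.103  0.033] [0.008 0.069 0.032] yaw/pitch [ 2.27 11.99 -0.04] t 13.8
riser frame TCP [-0.1032  0.0672]
```

Pinned at about 4 N. Now I draw it out.

```bash

echo '[{"finger_gap":0.015,"xyz":[-0.0052,0,0.0011]},{"finger_gap":0.015,"xyz":[-0.0079,0,0.0016]},{"finger_gap":0.015,"xyz":[-0.0079,0,0.0016]},{"finger_gap":0.015,"xyz":[-0.0079,0,0.0016]},{"finger_gap":0.015}]' > path.dat && python3 -m creep path.dat
python3 -c "
from h import *
where()"
```

```text
time_s: 14.22
eef_pos: [0.542, 0.0931, 0.1014]
orientation: [0.003, 0.994, 0.02, -0.104]
contact_force: [1.2, 0.5, 2.3]
gripper_width: 0.0232
finger_force: 60.0
P [0.5431 0.0931 0.1016] sd [0.0003 0.     0.    ] F [0.72 0.04 1.9 ] sd [0.49 0.62 0.05] T [ 0.084 -0.645  0.013] [0.033 0.036 0.028] yaw/pitch [ 2.27 11.94 -0.05] t 14.42
riser frame TCP [-0.1253  0.0672]
```

Converted, -0.0059 m / 0.75 = -0.0079, 0.0012 m / 0.75 = 0.0016.

```bash

echo '[{"finger_gap":0.015,"xyz":[-0.0079,0,0.0016]},{"finger_gap":0.015,"xyz":[-0.0079,0,0.0016]},{"finger_gap":0.015,"xyz":[-0.0079,0,0.0016]},{"finger_gap":0.015,"xyz":[-0.0079,0,0.0016]},{"finger_gap":0.015,"xyz":[-0.0079,0,0.0016]},{"finger_gap":0.015,"xyz":[-0.0079,0,0.0016]},{"finger_gap":0.015}]' > path.dat && python3 -m creep path.dat | grep contact
python3 -c "
from h import *
where()"
```

```text
contact_force: [-0.6, -0.0, -0.2]
P [0.5068 0.0917 0.1016] sd [0.0006 0.     0.0002] F [ 0.45  0.1  -0.89] sd [0.5  0.52 0.4 ] T [ 0.01  -0.113 -0.009] [0.053 0.027 0.016] yaw/pitch [ 2.27 11.98 -0.05] t 15.2
riser frame TCP [-0.1616  0.0672]
```

The force vanished, so the roll slid off the ring on the way. I'll feel forward for it in x.

Converted, 0.0098 m / 0.75 = 0.0131, -0.0068 m / 0.75 = -0.0091.

```bash

echo '[{"finger_gap":0.015,"xyz":[-0.002,0,-0.0091]},{"finger_gap":0.015,"xyz":[0.0131,0,-0.0028]},{"finger_gap":0.015},{"finger_gap":0.015,"xyz":[0.002,0,0.0091]},{"finger_gap":0.015},{"finger_gap":0.015}]' > path.dat && python3 -m creep path.dat >/dev/null
python3 -c "
from h import *
where()"
echo '[{"finger_gap":0.015,"xyz":[-0.002,0,-0.0091]},{"finger_gap":0.015,"xyz":[0.0131,0,-0.0028]},{"finger_gap":0.015},{"finger_gap":0.015,"xyz":[0.002,0,0.0091]},{"finger_gap":0.015},{"finger_gap":0.015}]' > path.dat && python3 -m creep path.dat >/dev/null
python3 -c "
from h import *
where()"
```

```text
P [0.5168 0.0921 0.1013] sd [0.0001 0.     0.0002] F [ 0.44  0.14 -1.09] sd [0.36 0.4  0.26] T [ 0.029 -0.125  0.005] [0.021 0.017 0.05 ] yaw/pitch [ 2.27 12.02 -0.05] t 15.9
riser frame TCP [-0.1516  0.0672]
P [0.5268 0.0925 0.1013] sd [0.0001 0.     0.0002] F [ 0.33 -0.02 -1.16] sd [0.15 0.17 0.24] T [ 0.045 -0.078  0.01 ] [0.031 0.008 0.023] yaw/pitch [ 2.27 12.02 -0.05] t 16.6
riser frame TCP [-0.1416  0.0672]
```

Converted, 0.0098 m / 0.75 = 0.0131, -0.0068 m / 0.75 = -0.0091.

```bash

echo '[{"finger_gap":0.015,"xyz":[-0.002,0,-0.0091]},{"finger_gap":0.015,"xyz":[0.0131,0,-0.0028]},{"finger_gap":0.015},{"finger_gap":0.015,"xyz":[0.002,0,0.0091]},{"finger_gap":0.015},{"finger_gap":0.015}]' > path.dat && python3 -m creep path.dat >/dev/null
python3 -c "
from h import *
where()"
```

```text
P [0.5368 0.0929 0.1013] sd [0.0002 0.     0.0002] F [ 0.03  0.18 -1.17] sd [0.26 0.62 0.6 ] T [ 0.03  -0.103 -0.023] [0.02  0.019 0.022] yaw/pitch [ 2.27 12.02 -0.05] t 17.3
riser frame TCP [-0.1316  0.0672]
```

The manual's scale: shifts go in shares of 75 cm and turns go in shares of 2 rad. Converting my numbers, 0.0098 m / 0.75 = 0.0131, -0.0068 m / 0.75 = -0.0091.

```bash

echo '[{"finger_gap":0.015,"xyz":[-0.002,0,-0.0091]},{"finger_gap":0.015,"xyz":[0.0131,0,-0.0028]},{"finger_gap":0.015},{"finger_gap":0.015,"xyz":[0.002,0,0.0091]},{"finger_gap":0.015},{"finger_gap":0.015}]' > path.dat && python3 -m creep path.dat >/dev/null
python3 -c "
from h import *
where()"
```

```text
P [0.5469 0.0933 0.1014] sd [0.0002 0.     0.0002] F [ 0.05 -0.24 -1.25] sd [0.28 0.41 0.45] T [ 0.049 -0.11   0.044] [0.038 0.039 0.015] yaw/pitch [ 2.27 12.02 -0.05] t 18.0
riser frame TCP [-0.1215  0.0672]
```

Converted, 0.0098 m / 0.75 = 0.0131, -0.0068 m / 0.75 = -0.0091.

```bash

echo '[{"finger_gap":0.015,"xyz":[-0.002,0,-0.0091]},{"finger_gap":0.015,"xyz":[0.0131,0,-0.0028]},{"finger_gap":0.015},{"finger_gap":0.015,"xyz":[0.002,0,0.0091]},{"finger_gap":0.015},{"finger_gap":0.015}]' > path.dat && python3 -m creep path.dat >/dev/null
python3 -c "
from h import *
where()
im=bot.snapshot('scene')
cv2.imwrite('pics/s2.png',cv2.resize(im[200:290,220:340],(800,600),interpolation=cv2.INTER_CUBIC))"
```

```text
P [0.5569 0.0937 0.1014] sd [0.0001 0.     0.0002] F [-0.2  -0.1  -0.89] sd [0.67 0.33 0.43] T [ 0.031 -0.101  0.019] [0.022 0.023 0.005] yaw/pitch [ 2.27 12.02 -0.05] t 18.7
riser frame TCP [-0.1115  0.0672]
```

View pics/s2.png

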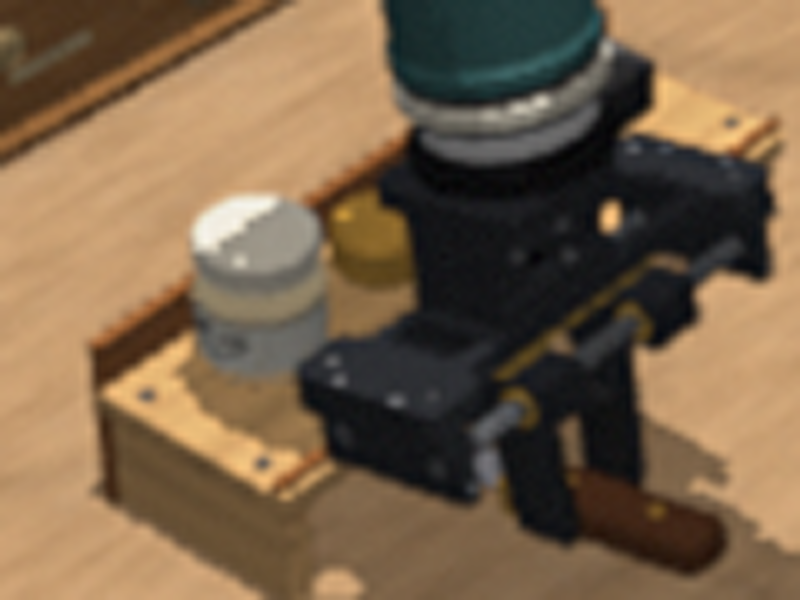

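Converted, 0.0083 m / 0.75 = 0.0111, -0.0068 m / 0.75 = -0.0091.

```bash

echo '[{"finger_gap":0.015,"xyz":[-0.002,0,-0.0091]},{"finger_gap":0.015,"xyz":[0.0111,0,-0.0024]},{"finger_gap":0.015},{"finger_gap":0.015,"xyz":[0.002,0,0.0084]},{"finger_gap":0.015},{"finger_gap":0.015}]' > path.dat && python3 -m creep path.dat >/dev/null
python3 -c "
from h import *
where()
im=bot.snapshot('scene'); a=cv2.imread('pics/scene0.png')
print(im[280:296:3,262:282:4].tolist()); print(a[280:296:3,262:282:4].tolist()); print(ray('scene',[(270,287)],0.004))"
```

```text
P [0.5655 0.094  0.1019] sd [0.0001 0.     0.0002] F [-0.24  0.04 -1.12] sd [0.57 0.34 0.52] T [ 0.025 -0.114  0.02 ] [0.029 0.041 0.021] yaw/pitch [ 2.27 12.02 -0.05] t 19.45
riser frame TCP [-0.1029  0.0672]
[[[54, 82, 107], [54, 80, 102], [75, 102, 128], [72, 99, 125], [73, 101, 128]], [[52, 80, 104], [52, 80, 102], [70, 97, 123], [72, 100, 126], [71, 97, 124]], [[53, 81, 106], [59, 85, 110], [120, 169, 212], [70, 97, 122], [72, 98, 123]], [[54, 81, 103], [61, 85, 110], [68, 95, 121], [84, 116, 146], [108, 149, 188]], [[70, 97, 122], [71, 99, 126], [71, 98, 124], [91, 126, 157], [117, 160, 201]], [[83, 115, 146], [72, 98, 125], [75, 102, 129], [71, 98, 124], [68, 95, 121]]]
[[[49, 75, 97], [49, 75, 97], [65, 90, 114], [64, 90, 113], [108, 150, 189]], [[45, 70, 92], [51, 78, 101], [62, 86, 110], [107, 150, 189], [100, 141, 180]], [[46, 73, 95], [54, 82, 106], [106, 148, 188], [103, 144, 181], [103, 142, 181]], [[46, 69, 91], [85, 122, 154], [105, 146, 185], [102, 143, 182], [105, 146, 184]], [[103, 144, 183], [105, 146, 185], [104, 145, 183], [106, 146, 183], [103, 141, 178]], [[105, 144, 183], [106, 145, 183], [108, 149, 188], [104, 144, 182], [100, 140, 179]]]
[[0.60978751 0.15505469 0.004     ]]
```

Converted, -0.04 m / 0.75 = -0.0533, -0.0293 m / 0.75 = -0.0391.

```bash

echo '[{"finger_gap":0.015,"xyz":[-0.0019,0,-0.0085]},{"finger_gap":0.015,"xyz":[-0.0391,0,0.0083]},{"finger_gap":0.015,"xyz":[-0.0391,0,0.0083]},{"finger_gap":0.015,"xyz":[-0.0391,0,0.0083]},{"finger_gap":0.015,"xyz":[-0.0391,0,0.0083]},{"finger_gap":0.015,"xyz":[-0.0267,0,0.0056]},{"finger_gap":0.015,"xyz":[0,0,-0.0533]},{"finger_gap":0.015,"xyz":[0,0,-0.0533]}]' > path.dat && python3 -m creep path.dat 
python3 -c "
from h import *
im=bot.snapshot('scene');t=bot.snapshot('top')
a=cv2.resize(im[205:305,230:364],(536,400),interpolation=cv2.INTER_CUBIC)
b=cv2.resize(t[170:270,225:400],(350*4//2,400),interpolation=cv2.INTER_CUBIC)[:, :]
cv2.imwrite('pics/s3full.png',im);cv2.imwrite('pics/t3full.png',t)
cv2.imwrite('pics/s3.png',cv2.resize(np.vstack([cv2.resize(a,(700,420)),cv2.resize(b,(700,400))]),(512,600)))"
```

```text
time_s: 20.17
eef_pos: [0.4357, 0.0885, 0.1843]
orientation: [0.003, 0.994, 0.02, -0.11]
contact_force: [2.4, 0.3, -0.3]
gripper_width: 0.0234
finger_force: 60.0
```

View pics/s3.png

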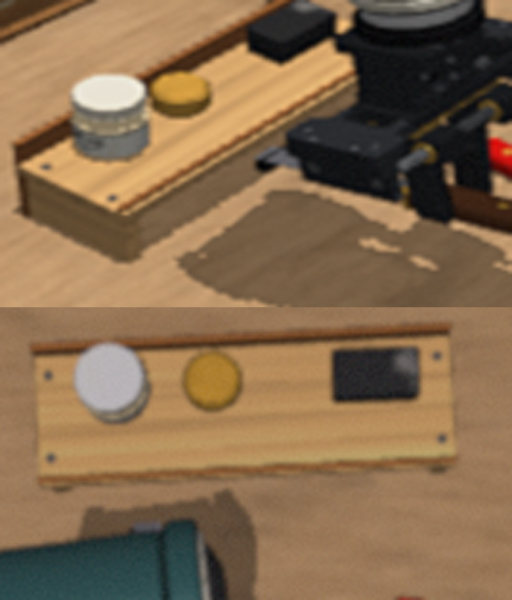

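No ring is visible outside: only shadow and the strip tip at (275,158) in the scene half of the crop. The stick may have pivoted in the jaws, so I re-check its zero on the open bench.

Converted, 0.0274 m / 0.75 = 0.0365, 0.0058 m / 0.75 = 0.0077.

```bash

echo '[{"finger_gap":0.015,"xyz":[0.0077,0,0.0365]},{"finger_gap":0.015,"xyz":[0.0077,0,0.0365]},{"finger_gap":0.015,"xyz":[0.0077,0,0.0365]},{"finger_gap":0.015},{"finger_gap":0.015}]' > path.dat && python3 -m creep path.dat|grep contact 
python3 -c "
from h import *
where()"
echo '[{"finger_gap":0.015,"xyz":[0.0016,0,0.0079]},{"finger_gap":0.015},{"finger_gap":0.015}]' > path.dat && python3 -m creep path.dat|grep contact 
python3 -c "
from h import *
where()"
```

```text
contact_force: [0.9, -0.3, -0.3]
P [0.4432 0.0893 0.1044] sd [0.0006 0.0001 0.0006] F [-0.05 -0.19 -0.92] sd [0.56 0.52 0.46] T [ 0.049 -0.119  0.016] [0.025 0.028 0.034] yaw/pitch [ 2.27 11.87 -0.04] t 20.88
riser frame TCP [-0.2253  0.0674]
contact_force: [-0.3, 0.4, -0.8]
P [0.4423 0.0891 0.0974] sd [0. 0. 0.] F [ 0.02  0.34 -1.23] sd [0.14 0.28 0.19] T [ 0.028 -0.07  -0.009] [0.019 0.032 0.035] yaw/pitch [ 2.27 11.95 -0.05] t 21.33
riser frame TCP [-0.2262  0.0673]
```

Converted, 0.0039 m / 0.75 = 0.0052, 0.0008 m / 0.75 = 0.0011.

```bash

echo '[{"finger_gap":0.015,"xyz":[0.0011,0,0.0052]},{"finger_gap":0.015},{"finger_gap":0.015}]' > path.dat && python3 -m creep path.dat|grep contact 
python3 -c "
from h import *
where()"
echo '[{"finger_gap":0.015,"xyz":[0.0008,0,0.0039]},{"finger_gap":0.015},{"finger_gap":0.015}]' > path.dat && python3 -m creep path.dat|grep contact 
python3 -c "
from h import *
where()"
```

```text
contact_force: [-1.1, -0.3, 2.4]
P [0.4424 0.0892 0.0934] sd [0. 0. 0.] F [-1.16 -0.25  2.25] sd [0.39 0.59 0.51] T [ 0.056 -0.246 -0.005] [0.007 0.022 0.007] yaw/pitch [ 2.27 11.94 -0.05] t 21.78
riser frame TCP [-0.2261  0.0673]
contact_force: [-3.4, -0.6, 3.3]
P [0.4418 0.0891 0.0902] sd [0. 0. 0.] F [-3.66 -0.26  4.53] sd [0.39 0.32 0.3 ] T [ 0.012 -0.034 -0.001] [0.034 0.021 0.016] yaw/pitch [ 2.27 12.01 -0.05] t 22.23
riser frame TCP [-0.2266  0.0672]
```

```bash
python3 - <<'E'
from h import *
P=lambda x,y,z:np.r_[C+RA@[x,y],z]
for f in ('scene0','s3full'):
    im=cv2.imread(f'pics/{f}.png').astype(float); g=cv2.GaussianBlur(im,(3,3),0)
    rat=g[...,2]/g[...,1]; rb=g[...,2]/g[...,0]
    for x in (-.047,-.037,-.027):
        print(f,x)
        row=[]
        for y in np.arange(-.12,.121,.01):
            u,v=proj('scene',[P(x,y,.005)])[0].round().astype(int); row.append((int(y*1000),round(rat[v,u],2),round(rb[v,u],2),int(g[v,u,2])))
        print(row)
E
```

```text
scene0 -0.047
[(-120, np.float64(1.27), np.float64(1.76), 128), (-110, np.float64(1.26), np.float64(1.76), 137), (-100, np.float64(1.27), np.float64(1.77), 126), (-90, np.float64(1.26), np.float64(1.75), 129), (-80, np.float64(1.26), np.float64(1.74), 127), (-70, np.float64(1.27), np.float64(1.76), 125), (-60, np.float64(1.27), np.float64(1.75), 120), (-50, np.float64(1.27), np.float64(1.75), 112), (-40, np.float64(1.27), np.float64(1.76), 126), (-30, np.float64(1.27), np.float64(1.75), 116), (-20, np.float64(1.27), np.float64(1.75), 134), (-10, np.float64(1.26), np.float64(1.72), 129), (0, np.float64(1.26), np.float64(1.72), 119), (9, np.float64(1.25), np.float64(1.73), 134), (19, np.float64(1.26), np.float64(1.73), 121), (29, np.float64(1.26), np.float64(1.73), 134), (39, np.float64(1.26), np.float64(1.75), 132), (49, np.float64(1.27), np.float64(1.77), 145), (59, np.float64(1.27), np.float64(1.77), 130), (69, np.float64(1.27), np.float64(1.78), 119), (79, np.float64(1.27), np.float64(1.78), 134), (89, np.float64(1.27), np.float64(1.78), 137), (99, np.float64(1.27), np.float64(1.76
[... 5377 characters left out ...]
, np.float64(1.08), np.float64(1.13), 98), (-10, np.float64(1.15), np.float64(1.31), 106), (0, np.float64(1.26), np.float64(1.75), 120), (9, np.float64(1.25), np.float64(1.73), 120), (19, np.float64(1.27), np.float64(1.74), 118), (29, np.float64(1.26), np.float64(1.73), 117), (39, np.float64(1.26), np.float64(1.75), 118), (49, np.float64(1.27), np.float64(1.75), 117), (59, np.float64(1.26), np.float64(1.75), 119), (69, np.float64(1.26), np.float64(1.75), 119), (79, np.float64(1.26), np.float64(1.74), 119), (89, np.float64(1.25), np.float64(1.71), 122), (99, np.float64(1.25), np.float64(1.73), 120), (109, np.float64(1.28), np.float64(1.87), 109), (119, np.float64(1.3), np.float64(2.01), 102)]
```

Converted, 0.0302 m / 0.75 = 0.0403, -0.028 m / 0.75 = -0.0373.

```bash

echo '[{"finger_gap":0.015,"xyz":[-0.0051,0,-0.024]},{"finger_gap":0.015,"xyz":[0,-0.0373,0]},{"finger_gap":0.015,"xyz":[0.0403,0,-0.0085]},{"finger_gap":0.015,"xyz":[0.0403,0,-0.0085]},{"finger_gap":0.015,"xyz":[0.0403,0,-0.0085]},{"finger_gap":0.015,"xyz":[0.0403,0,-0.0085]},{"finger_gap":0.015},{"finger_gap":0.015}]' > path.dat && python3 -m creep path.dat|grep contact 
echo '[{"finger_gap":0.015,"xyz":[0.0019,0,0.0085]},{"finger_gap":0.015},{"finger_gap":0.015}]' > path.dat && python3 -m creep path.dat|grep contact 
python3 -c "
from h import *
where()"
```

```text
contact_force: [-0.2, 0.3, -0.8]
contact_force: [-0.5, 0.1, -1.0]
P [0.5635 0.122  0.1019] sd [0.0004 0.     0.0003] F [-0.04  0.05 -1.26] sd [0.53 0.64 0.45] T [ 0.043 -0.086  0.015] [0.019 0.016 0.021] yaw/pitch [ 2.28 12.01 -0.06] t 23.35
riser frame TCP [-0.1038  0.0952]
```

Converted, -0.0176 m / 0.75 = -0.0235, -0.0064 m / 0.75 = -0.0085.

```bash

echo '[{"finger_gap":0.015,"xyz":[-0.0019,0,-0.0085]},{"finger_gap":0.015,"xyz":[-0.0235,0,0.0049]},{"finger_gap":0.015},{"finger_gap":0.015,"xyz":[0.0019,0,0.0085]},{"finger_gap":0.015},{"finger_gap":0.015}]' > path.dat && python3 -m creep path.dat|grep contact 
python3 -c "
from h import *
where()"
echo '[{"finger_gap":0.015,"xyz":[-0.0019,0,-0.0085]},{"finger_gap":0.015,"xyz":[0,0.0373,0]},{"finger_gap":0.015,"xyz":[0,0.0373,0]},{"finger_gap":0.015},{"finger_gap":0.015},{"finger_gap":0.015,"xyz":[0.0019,0,0.0085]},{"finger_gap":0.015},{"finger_gap":0.015}]' > path.dat && python3 -m creep path.dat|grep contact 
python3 -c "
from h import *
where()"
```

```text
contact_force: [-0.6, 0.2, -0.4]
P [0.5471 0.1214 0.1021] sd [0. 0. 0.] F [-0.51  0.41  0.12] sd [0.38 0.29 0.15] T [ 0.077 -0.228  0.018] [0.027 0.02  0.032] yaw/pitch [ 2.27 11.94 -0.05] t 24.05
riser frame TCP [-0.1202  0.0953]
contact_force: [0.4, -0.2, -1.3]
P [0.5485 0.066  0.1019] sd [0.0002 0.0001 0.0002] F [-0.07 -0.11 -1.22] sd [0.44 0.41 0.07] T [ 0.041 -0.106 -0.007] [0.025 0.025 0.015] yaw/pitch [ 2.32 12.   -0.05] t 24.92
riser frame TCP [-0.121   0.0399]
```

```bash

echo '[{"finger_gap":0.015,"xyz":[-0.0019,0,-0.0085]},{"finger_gap":0.015,"xyz":[-0.0053,-0.0267,0.0011]},{"finger_gap":0.015,"xyz":[-0.0053,-0.0267,0.0011]},{"finger_gap":0.015,"xyz":[-0.0052,-0.024,0.0011]},{"finger_gap":0.015},{"finger_gap":0.015},{"finger_gap":0.015,"xyz":[0.0019,0,0.0085]},{"finger_gap":0.015}]' > path.dat && python3 -m creep path.dat|grep contact 
python3 -c "
from h import *
where()"
```

```text
contact_force: [0.3, -0.5, 0.2]
P [0.5347 0.1222 0.1021] sd [0.0001 0.0001 0.0002] F [0.76 0.38 0.07] sd [0.3  0.25 0.22] T [ 0.12  -0.307  0.058] [0.024 0.044 0.029] yaw/pitch [ 2.23 11.94 -0.05] t 25.78
riser frame TCP [-0.1325  0.0966]
```

Converted, -0.0117 m / 0.75 = -0.0156, -0.0064 m / 0.75 = -0.0085.

```bash

echo '[{"finger_gap":0.015,"xyz":[-0.0019,0,-0.0085]},{"finger_gap":0.015,"xyz":[-0.0156,0,0.0033]},{"finger_gap":0.015},{"finger_gap":0.015,"xyz":[0.0019,0,0.0085]},{"finger_gap":0.015},{"finger_gap":0.015}]' > path.dat && python3 -m creep path.dat|grep contact 
python3 -c "
from h import *
where()"
```

```text
contact_force: [0.9, -0.2, -1.2]
P [0.5225 0.1223 0.102 ] sd [0.0001 0.     0.0001] F [-0.12  0.08 -0.64] sd [0.56 0.37 0.34] T [ 0.04  -0.066 -0.018] [0.025 0.016 0.011] yaw/pitch [ 2.27 11.98 -0.06] t 26.48
riser frame TCP [-0.1447  0.0972]
```

Converted, 0.011 m / 0.75 = 0.0147, 0.0093 m / 0.75 = 0.0124.

```bash

echo '[{"finger_gap":0.015,"xyz":[-0.0019,0,-0.0085]},{"finger_gap":0.015,"xyz":[0.0124,0.0147,-0.0027]},{"finger_gap":0.015,"xyz":[0.0124,0.0147,-0.0027]},{"finger_gap":0.015},{"finger_gap":0.015},{"finger_gap":0.015,"xyz":[0.0019,0,0.0085]},{"finger_gap":0.015}]' > path.dat && python3 -m creep path.dat|grep contact 
python3 -c "
from h import *
where()"
```

```text
contact_force: [-0.2, -0.3, 0.7]
P [0.542  0.1012 0.1019] sd [0.0001 0.0001 0.0003] F [ 0.49 -0.55 -0.32] sd [0.3  0.09 0.62] T [-0.049 -0.29  -0.065] [0.026 0.04  0.026] yaw/pitch [ 2.27 11.99 -0.06] t 27.27
riser frame TCP [-0.1261  0.0753]
```

Converted, -0.0065 m / 0.75 = -0.0087, -0.0064 m / 0.75 = -0.0085.

```bash

echo '[{"finger_gap":0.015,"xyz":[-0.0019,0,-0.0085]},{"finger_gap":0.015,"xyz":[0,-0.0087,0]},{"finger_gap":0.015,"xyz":[0,-0.0087,0]},{"finger_gap":0.015},{"finger_gap":0.015},{"finger_gap":0.015,"xyz":[0.0012,0,0.0053]},{"finger_gap":0.015,"xyz":[0.0011,0,0.0051]},{"finger_gap":0.015}]' > path.dat && python3 -m creep path.dat|grep contact 
python3 -c "
from h import *
where()"
```

```text
contact_force: [0.3, 1.1, 1.7]
P [0.5418 0.114  0.1008] sd [0.0001 0.     0.0002] F [-0.48  0.27  0.99] sd [0.37 0.64 0.36] T [ 0.026 -0.262 -0.016] [0.026 0.016 0.033] yaw/pitch [ 2.26 11.96 -0.05] t 28.13
riser frame TCP [-0.1257  0.0881]
```

Converted, -0.0039 m / 0.75 = -0.0052, -0.0029 m / 0.75 = -0.0039.

```bash

echo '[{"finger_gap":0.015,"xyz":[0.0004,0,0.0017]},{"finger_gap":0.015},{"finger_gap":0.015,"xyz":[-0.0039,0,0.0008]},{"finger_gap":0.015,"xyz":[-0.0052,0,0.0011]},{"finger_gap":0.015,"xyz":[-0.0052,0,0.0011]},{"finger_gap":0.015,"xyz":[-0.0052,0,0.0011]},{"finger_gap":0.015}]' > path.dat && python3 -m creep path.dat|grep contact 
python3 -c "
from h import *
where()"
```

```text
contact_force: [1.2, -0.8, 2.3]
P [0.5264 0.1135 0.0996] sd [0.0001 0.     0.    ] F [-0.14  0.46  2.46] sd [0.35 0.42 0.35] T [ 0.052 -0.437  0.027] [0.02  0.064 0.006] yaw/pitch [ 2.28 12.   -0.05] t 28.92
riser frame TCP [-0.1412  0.0883]
```

Converted, -0.0039 m / 0.75 = -0.0052, 0.0008 m / 0.75 = 0.0011.

```bash

echo '[{"finger_gap":0.015,"xyz":[-0.0052,0,0.0011]},{"finger_gap":0.015,"xyz":[-0.0052,0,0.0011]},{"finger_gap":0.015,"xyz":[-0.0052,0,0.0011]},{"finger_gap":0.015,"xyz":[-0.0052,0,0.0011]},{"finger_gap":0.015}]' > path.dat && python3 -m creep path.dat|grep contact 
python3 -c "
from h import *
where()"
```

```text
contact_force: [0.1, 0.1, 1.0]
P [0.5103 0.1129 0.0996] sd [0.0001 0.     0.    ] F [-0.39  0.14  2.03] sd [0.41 0.47 0.44] T [ 0.073 -0.393  0.036] [0.025 0.025 0.007] yaw/pitch [ 2.28 12.02 -0.05] t 29.53
riser frame TCP [-0.1572  0.0883]
```

Converted, -0.0039 m / 0.75 = -0.0052, 0.0008 m / 0.75 = 0.0011.

```bash

echo '[{"finger_gap":0.015,"xyz":[-0.0052,0,0.0011]},{"finger_gap":0.015,"xyz":[-0.0052,0,0.0011]},{"finger_gap":0.015,"xyz":[-0.0052,0,0.0011]},{"finger_gap":0.015,"xyz":[-0.0052,0,0.0011]},{"finger_gap":0.015,"xyz":[-0.0052,0,0.0011]},{"finger_gap":0.015}]' > path.dat && python3 -m creep path.dat|grep contact 
python3 -c "
from h import *
where()"
```

```text
contact_force: [-1.8, 0.1, 0.4]
P [0.4899 0.112  0.0994] sd [0.0004 0.0001 0.0001] F [-0.95 -0.58  1.03] sd [0.73 0.41 0.45] T [-0.003 -0.12  -0.009] [0.006 0.025 0.026] yaw/pitch [ 2.28 12.09 -0.06] t 30.23
riser frame TCP [-0.1777  0.0882]
```

Converted, 0.0147 m / 0.75 = 0.0196, -0.008 m / 0.75 = -0.0107.

```bash

echo '[{"finger_gap":0.015,"xyz":[-0.0023,0,-0.0107]},{"finger_gap":0.015,"xyz":[0.0196,0,-0.0041]},{"finger_gap":0.015},{"finger_gap":0.015},{"finger_gap":0.015,"xyz":[0.0012,0,0.0053]},{"finger_gap":0.015,"xyz":[0.0012,0,0.0053]},{"finger_gap":0.015}]' > path.dat && python3 -m creep path.dat|grep contact 
python3 -c "
from h import *
where()"
```

```text
contact_force: [0.7, -0.1, 1.7]
P [0.5059 0.1126 0.0997] sd [0.0001 0.     0.0002] F [-0.73 -0.5   1.62] sd [0.4  0.18 0.19] T [-0.035 -0.304 -0.043] [0.029 0.024 0.014] yaw/pitch [ 2.27 11.98 -0.06] t 31.02
riser frame TCP [-0.1617  0.0882]
```

Converted, -0.0039 m / 0.75 = -0.0052, 0.0013 m / 0.75 = 0.0017.

```bash

echo '[{"finger_gap":0.015,"xyz":[0.0004,0,0.0017]},{"finger_gap":0.015},{"finger_gap":0.015,"xyz":[-0.0052,0,0.0011]},{"finger_gap":0.015,"xyz":[-0.0052,0,0.0011]},{"finger_gap":0.015,"xyz":[-0.0052,0,0.0011]},{"finger_gap":0.015,"xyz":[-0.0052,0,0.0011]},{"finger_gap":0.015,"xyz":[-0.0052,0,0.0011]},{"finger_gap":0.015}]' > path.dat && python3 -m creep path.dat|grep contact 
python3 -c "
from h import *
where()"
```

```text
contact_force: [0.4, -1.5, 1.3]
P [0.4857 0.1118 0.0984] sd [0.0002 0.     0.    ] F [ 0.63 -1.46  1.31] sd [0.25 0.12 0.47] T [-0.136 -0.467 -0.124] [0.012 0.051 0.021] yaw/pitch [ 2.27 12.02 -0.07] t 31.88
riser frame TCP [-0.1819  0.0881]
```

Converted, -0.009 m / 0.75 = -0.012, -0.008 m / 0.75 = -0.0107.

```bash

echo '[{"finger_gap":0.015,"xyz":[-0.0023,0,-0.0107]},{"finger_gap":0.015,"xyz":[0.0053,-0.012,-0.0011]},{"finger_gap":0.015},{"finger_gap":0.015},{"finger_gap":0.015,"xyz":[0.0012,0,0.0053]},{"finger_gap":0.015,"xyz":[0.0012,0,0.0053]},{"finger_gap":0.015}]' > path.dat && python3 -m creep path.dat|grep contact 
python3 -c "
from h import *
where()"
```

```text
contact_force: [-0.0, 0.2, 3.3]
P [0.4902 0.121  0.0985] sd [0.0001 0.     0.0002] F [-0.65 -0.33  3.12] sd [0.14 0.14 0.57] T [-0.002 -0.342 -0.04 ] [0.027 0.021 0.042] yaw/pitch [ 2.27 11.96 -0.05] t 32.67
riser frame TCP [-0.177   0.0972]
```

Converted, -0.0039 m / 0.75 = -0.0052, 0.0008 m / 0.75 = 0.0011.

```bash

echo '[{"finger_gap":0.015,"xyz":[-0.0052,0,0.0011]},{"finger_gap":0.015,"xyz":[-0.0052,0,0.0011]},{"finger_gap":0.015,"xyz":[-0.0052,0,0.0011]},{"finger_gap":0.015,"xyz":[-0.0052,0,0.0011]},{"finger_gap":0.015,"xyz":[-0.0052,0,0.0011]},{"finger_gap":0.015}]' > path.dat && python3 -m creep path.dat|grep contact 
python3 -c "
from h import *
where()"
```

```text
contact_force: [1.1, -0.5, 2.4]
P [0.4697 0.1203 0.0986] sd [0.0001 0.     0.    ] F [0.   0.51 2.4 ] sd [0.48 0.3  0.63] T [ 0.095 -0.514 -0.011] [0.03  0.04  0.004] yaw/pitch [ 2.28 12.   -0.05] t 33.37
riser frame TCP [-0.1975  0.0973]
```

```bash

echo '[{"finger_gap":0.015,"xyz":[-0.0052,0,0.0011]},{"finger_gap":0.015,"xyz":[-0.0052,0,0.0011]},{"finger_gap":0.015,"xyz":[-0.0052,0,0.0011]},{"finger_gap":0.015,"xyz":[-0.0052,0,0.0011]},{"finger_gap":0.015}]' > path.dat && python3 -m creep path.dat|grep contact 
python3 -c "
from h import *
where()"
```

```text
contact_force: [0.5, 0.4, 1.7]
P [0.4536 0.1196 0.0986] sd [0.0001 0.     0.    ] F [-0.04  0.07  2.66] sd [0.31 0.21 0.44] T [ 0.115 -0.37   0.034] [0.016 0.027 0.018] yaw/pitch [ 2.28 12.04 -0.06] t 33.98
riser frame TCP [-0.2137  0.0972]
```

Converted, 0.0127 m / 0.75 = 0.0169, -0.008 m / 0.75 = -0.0107.

```bash

echo '[{"finger_gap":0.015,"xyz":[-0.0023,0,-0.0107]},{"finger_gap":0.015,"xyz":[0.0169,0.0027,-0.0036]},{"finger_gap":0.015},{"finger_gap":0.015},{"finger_gap":0.015,"xyz":[0.0012,0,0.0053]},{"finger_gap":0.015,"xyz":[0.0012,0,0.0053]},{"finger_gap":0.015}]' > path.dat && python3 -m creep path.dat|grep contact 
python3 -c "
from h import *
where()"
```

```text
contact_force: [-0.6, -0.5, -1.1]
P [0.4667 0.1181 0.0981] sd [0.0003 0.0001 0.0003] F [ 0.15  0.13 -1.08] sd [0.41 0.39 0.26] T [ 0.035 -0.126 -0.   ] [0.019 0.013 0.021] yaw/pitch [ 2.27 12.06 -0.06] t 34.77
riser frame TCP [-0.2006  0.0952]
```

Converted, -0.0039 m / 0.75 = -0.0052, 0.0008 m / 0.75 = 0.0011.

```bash

echo '[{"finger_gap":0.015,"xyz":[-0.0052,0,0.0011]},{"finger_gap":0.015,"xyz":[-0.0052,0,0.0011]},{"finger_gap":0.015,"xyz":[-0.0052,0,0.0011]},{"finger_gap":0.015,"xyz":[-0.0052,0,0.0011]},{"finger_gap":0.015,"xyz":[-0.0052,0,0.0011]},{"finger_gap":0.015}]' > path.dat && python3 -m creep path.dat|grep contact 
python3 -c "
from h import *
where()"
```

```text
contact_force: [-0.5, 0.2, -1.3]
P [0.4474 0.1174 0.0989] sd [0.0003 0.     0.0001] F [-0.1  -0.05 -0.54] sd [0.49 0.72 0.35] T [ 0.041 -0.08  -0.015] [0.025 0.022 0.005] yaw/pitch [ 2.28 11.96 -0.05] t 35.47
riser frame TCP [-0.22    0.0953]
```

```bash

echo '[{"finger_gap":0.015,"xyz":[-0.0093,0,-0.0467]},{"finger_gap":0.015,"xyz":[-0.0093,0,-0.0467]},{"finger_gap":0.015,"xyz":[0,0.0507,0]},{"finger_gap":0.015,"xyz":[0,0.0507,0]},{"finger_gap":0.015,"xyz":[0,0.0507,0]},{"finger_gap":0.015,"xyz":[0,0.0507,0]},{"finger_gap":0.015,"xyz":[0,0.0507,0]},{"finger_gap":0.015,"xyz":[0,0.0507,0]}]' > path.dat && python3 -m creep path.dat
python3 -c "
from h import *
im=bot.snapshot('scene');t=bot.snapshot('top')
cv2.imwrite('pics/t4.png',t);cv2.imwrite('pics/s4.png',im)
a=cv2.resize(im[205:325,230:390],(640,480))[:, :]; b=cv2.resize(t[170:290,225:385],(640,480))
cv2.imwrite('pics/v4.png',cv2.resize(np.hstack([a,b]),(800,300)))"
```

```text
time_s: 36.13
eef_pos: [0.4575, -0.1122, 0.1707]
orientation: [0.003, 0.994, 0.02, -0.104]
contact_force: [0.6, 1.1, -1.4]
gripper_width: 0.0233
finger_force: 60.0
```

View pics/v4.png

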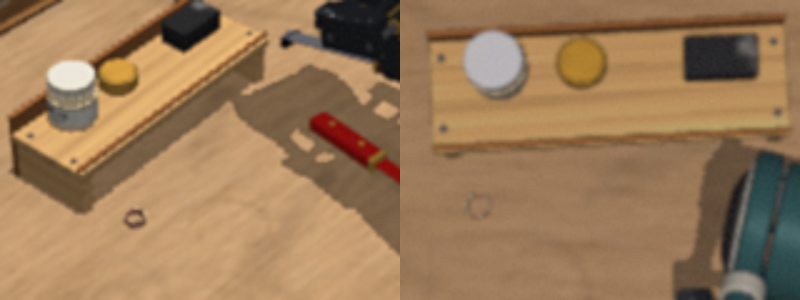

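The ring lies on open bench at scene (284,292) and top (257,252), well clear of the riser. Now I lay the stick down to the right.

Converted, 0.035 m / 0.75 = 0.0467, 0.03 m / 0.75 = 0.04, 0.07 rad / 2 = 0.035.

```bash

echo '[{"finger_gap":0.015,"xyz":[0,0.0467,0],"turn_vec":[0,0.035,0]},{"finger_gap":0.015,"xyz":[0,0.0467,0],"turn_vec":[0,0.035,0]},{"finger_gap":0.015,"xyz":[0,0.0467,0],"turn_vec":[0,0.0345,0]},{"finger_gap":0.015,"xyz":[0,0.0467,0]},{"finger_gap":0.015,"xyz":[0,0.04,0]},{"finger_gap":0.015},{"finger_gap":0.015}]' > path.dat && python3 -m creep path.dat|head -3
python3 - <<'E'
from h import *
avg(3); go(.47,-.28,.069,2.3,0)
t=cv2.imread('pics/t4.png');s=cv2.imread('pics/s4.png')
for n,im,o,(x,y) in (('top',t,'top0',(257,252)),('scene',s,'scene0',(284,292))):
    d=cv2.absdiff(im,cv2.imread(f'pics/{o}.png')).max(2)[y-14:y+15,x-14:x+15]
    m=(d>22).astype(np.uint8); P=cv2.findNonZero(m); 
    (cx,cy),r=cv2.minEnclosingCircle(P); b=cv2.boundingRect(P)
    print(n,cx+x-14,cy+y-14,r,b,m.sum(),ray(n,[(cx+x-14,cy+y-14)],.006 if n=='top' else .004))
E
```

```text
time_s: 36.82
eef_pos: [0.4644, -0.2811, 0.1706]
orientation: [0.0, 1.0, 0.019, 0.0]
P [ 0.4641 -0.2793  0.1701] sd [0.     0.0004 0.0001] F [-0.21  0.47 -1.75] sd [0.09 0.51 0.52] T [ 0.028  0.076 -0.015] [0.025 0.023 0.014] yaw/pitch [2.28 0.04 0.03] t 36.97
rot [-0.0004  0.0008  0.0006] tr [0.0058 0.0014 0.1011] tr_now [0.0059 0.0014 0.1011] t 36.9667 F [-0.29 -0.23 -1.49]Traceback (most recent call last):
  File "<stdin>", line 7, in <module>
cv2.error: OpenCV(4.12.0) /io/opencv/modules/imgproc/src/shapedescr.cpp:201: error: (-215:Assertion failed) count >= 0 && (depth == CV_32F || depth == CV_32S) in function 'minEnclosingCircle'
```

Converted, 0.035 m / 0.75 = 0.0467, 0.028 m / 0.75 = 0.0373.

```bash

echo '[{"finger_gap":0.015,"xyz":[0,0,0.0467]},{"finger_gap":0.015,"xyz":[0,0,0.0467]},{"finger_gap":0.015,"xyz":[0,0,0.0373]},{"finger_gap":0.015},{"finger_gap":0.015}]' > path.dat && python3 -m creep path.dat|grep contact
python3 -c "
from h import *
avg(3)"
echo '[{"finger_gap":0.015,"xyz":[0,0,0.004]},{"finger_gap":0.015}]' > path.dat && python3 -m creep path.dat|grep contact
python3 - <<'E'
from h import *
avg(3)
t=bot.snapshot('top');s=bot.snapshot('scene')
for n,im,o,(x,y) in (('top',t,'top0',(257,252)),('scene',s,'scene0',(284,292))):
    d=cv2.absdiff(im,cv2.imread(f'pics/{o}.png')).max(2)[y-14:y+15,x-14:x+15]
    for th in (12,18,25):
        P=np.argwhere(d>th)
        if len(P): print(n,th,len(P),P.min(0),P.max(0),P.mean(0))
cv2.imwrite('pics/t5.png',t);cv2.imwrite('pics/s5.png',s)
E
```

```text
contact_force: [-0.2, 0.6, -0.2]
P [ 0.4647 -0.2795  0.0733] sd [0.0003 0.0004 0.0005] F [ 0.09 -0.3  -1.  ] sd [0.68 0.18 0.86] T [ 0.029  0.005 -0.01 ] [0.029 0.027 0.008] yaw/pitch [ 2.35 -0.01 -0.04] t 37.53
contact_force: [-0.9, 0.3, -1.3]Traceback (most recent call last):
  File "<stdin>", line 2, in <module>
  File "h.py", line 22, in avg
    bot.snapshot('top'); s=bot.get_state(); P.append(s['eef_pos']);F.append(s['contact_force']);T.append(s['wrist_torque']);Q.append(s['orientation'])
    ~~~~~~~~~~~~^^^^^^^
ValueError: 200 camera calls are used up
```

The camera budget is spent. The ring hasn't moved since the saved t4/s4 pictures, so I locate it from those and release the stick by force feel.

Converted, 0.0015 m / 0.75 = 0.002.

```bash

echo '[{"finger_gap":0.015,"xyz":[0,0,0.002]},{"finger_gap":0.015},{"finger_gap":0.015}]' > path.dat && python3 -m creep path.dat
python3 - <<'E'
from h import *
for n,f,(x,y) in (('top','t4',(257,252)),('scene','s4',(284,292))):
    im=cv2.imread(f'pics/{f}.png').astype(float); L=im.mean(2); r=15
    W=im[y-r:y+r+1,x-r:x+r+1]; d=np.abs(W-np.median(W.reshape(-1,3),axis=0)).max(2)
    g=cv2.GaussianBlur(d,(3,3),0)
    for th in (14,18,24,30):
        m=(g>th).astype(np.uint8); k,lab,st,ce=cv2.connectedComponentsWithStats(m)
        P=np.argwhere(m); 
        P=P[(np.abs(P-r)<9).all(1)]
        if len(P)>4:
            mn,mx=P.min(0),P.max(0); c=(mn+mx)/2; uv=(x-r+c[1],y-r+c[0])
            print(n,th,len(P),mn,mx,uv,ray(n,[uv],.005).round(4))
    print(proj(n,[[.547,.118,.004]]))
    print(d[4:27,4:27].astype(int))
E
```

```text
time_s: 38.0
eef_pos: [0.4642, -0.2804, 0.0681]
orientation: [0.0, 1.0, 0.02, 0.0]
contact_force: [-0.3, -0.5, -1.3]
gripper_width: 0.0234
finger_force: 60.0
top 14 31 [10  9] [19 18] (np.float64(255.5), np.float64(251.5)) [[0.5755 0.148  0.005 ]]
top 18 8 [11 10] [19 18] (np.float64(256.0), np.float64(252.0)) [[0.5744 0.1469 0.005 ]]
[[269.25567164 264.60121286]]
[[ 6  4  6  5  7  3  3  6  5  5  4  4  6  6  6  3 10  4  6  4  4  2  3]
 [ 5  5  4  7  6  6  1  2  6  3  7  4  6  4  6  4  4  5  3  5  4  8  5]
 [ 1  5  1  4  1  3  1  2  3  3  3  4  4  3  1  3  5  3  3  5  5  6  5]
 [ 4  3  2  3  4  1  1  1  3  1  2  1  2  4  4  2  1  1  2  1  3  1  5]
 [ 5  4  2  0  2  1  2  4  1  3  2  3  3  4  2  2  2  2  2  3  4  3  2]
 [ 2  2  1  2  1  4  4  4 11  3  2  2  2  2  2  3  2  4  3  5  7  2  4]
 [ 1  7  3  1  4  4  7 12 20 14 10  9  8 10 11  7  4 10  9  5  8  3  4]
 [ 2  3  2  5  6  6 11 18 26 26 23 21 20 19 17 11 10  7  8  7 10  7  4]
 [ 1  5  3  5  1  7 15 18 17 15 13 10  9 14 20 14  7  7  7  5  6  6  7]
 [ 2  2  2  1  3  9 27 17  7  1  2  3  3  7 14 12  9  4  3  6  8  8  6]
 [ 2  2  2  1
[... 2853 characters left out ...]
  3   2   4   5   4]
 [  4   3   4   1   1   2   4   5   5   6   4   1   5   8  10   6   4   2
    3   5   6   4   1]
 [  1   2   1   3   3   5   8   7   3   2   2   3   7   7   6   2   2   5
    6   4   4   1   6]
 [  3   2   2   5   9  11   8   6   2   2   4   5   6   5   2   3   6   5
    4   2   2   4   8]
 [  3   1   4   7   9   7   3   1   1   6   7   8   4   2   4   5   7   5
    4   2   3   5   6]
 [  0   2   4   6   4   1   1   2   5   6   7   5   1   6   7   4   3   2
    1   1   2   5   7]
 [  3   4   3   2   1   1   3   5   5   7   6   3   1   5   5   3   4   1
    2   3   6   6   8]
 [  4   2   2   2   4   5   4   5   5   7   6   1   0   3   4   2   1   1
    2   3   4   4   3]]
```

Converted, 0.0015 m / 0.75 = 0.002.

```bash

echo '[{"finger_gap":0.015,"xyz":[0,0,0.002]},{"finger_gap":0.015},{"finger_gap":0.015},{"finger_gap":0.04},{"finger_gap":0.04},{"finger_gap":0.04},{"finger_gap":0.04}]' > path.dat && python3 -m creep path.dat 
python3 -c "
from h import *
go(.5727,.1466,.16,2.3,0)"
```

```text
time_s: 38.58
eef_pos: [0.4642, -0.2803, 0.0663]
orientation: [0.0, 1.0, 0.02, 0.0]
contact_force: [-0.0, -0.8, 1.4]
gripper_width: 0.0402
finger_force: 0.0
rot [ 0.0008 -0.0001 -0.0003] tr [ 0.1255 -0.4222 -0.0937] tr_now [ 0.1254 -0.4222 -0.094 ] t 38.5833 F [-0.04 -0.83  1.43]
```

```bash

echo '[{"finger_gap":0.04,"xyz":[0,0,-0.0427]},{"finger_gap":0.04,"xyz":[0,0,-0.0427]},{"finger_gap":0.05,"xyz":[0,0,-0.04]},{"finger_gap":0.05,"xyz":[0.0152,-0.0512,0]},{"finger_gap":0.05,"xyz":[0.0152,-0.0512,0]},{"finger_gap":0.05,"xyz":[0.0152,-0.0512,0]},{"finger_gap":0.05,"xyz":[0.0152,-0.0512,0]},{"finger_gap":0.05,"xyz":[0.0152,-0.0512,0]}]' > path.dat && python3 -m creep path.dat|head -2
echo '[{"finger_gap":0.05,"xyz":[0.0152,-0.0512,0]},{"finger_gap":0.05,"xyz":[0.0152,-0.0512,0]},{"finger_gap":0.05,"xyz":[0.0152,-0.0512,0]},{"finger_gap":0.05,"xyz":[0.0152,-0.0512,0]},{"finger_gap":0.05,"xyz":[0.0152,-0.0512,0]},{"finger_gap":0.05,"xyz":[0.0152,-0.0512,0]},{"finger_gap":0.05},{"finger_gap":0.05}]' > path.dat && python3 -m creep path.dat
python3 -c "
from h import *
go(.5727,.1466,.066,2.3,0)"
```

```text
time_s: 39.25
eef_pos: [0.5136, -0.0845, 0.1605]
time_s: 39.92
eef_pos: [0.5729, 0.149, 0.16]
orientation: [0.0, 1.0, 0.022, 0.0]
contact_force: [-0.5, -0.1, 0.5]
gripper_width: 0.0501
finger_force: 0.0
rot [ 0.0009 -0.0002  0.0036] tr [-0.0003  0.0023  0.094 ] tr_now [-0.0003  0.0023  0.094 ] t 39.9167 F [-0.55 -0.13  0.54]
```

Converted, 0.035 m / 0.75 = 0.0467, 0.0235 m / 0.75 = 0.0313.

```bash

echo '[{"finger_gap":0.05,"xyz":[0,0.0013,0.0467]},{"finger_gap":0.05,"xyz":[0,0,0.0467]},{"finger_gap":0.05,"xyz":[0,0,0.0313]},{"finger_gap":0.05},{"finger_gap":0.015},{"finger_gap":0.015},{"finger_gap":0.015},{"finger_gap":0.015}]' > path.dat && python3 -m creep path.dat 5
echo '[{"finger_gap":0.015},{"finger_gap":0.015},{"finger_gap":0.015},{"finger_gap":0.015}]' > path.dat && python3 -m creep path.dat
```

```text
time_s: 40.58
eef_pos: [0.5725, 0.145, 0.0668]
orientation: [0.001, 1.0, 0.019, -0.0]
contact_force: [0.6, -0.4, 0.9]
gripper_width: 0.0254
finger_force: 0.0
time_s: 40.92
eef_pos: [0.5727, 0.1457, 0.0668]
orientation: [0.0, 1.0, 0.02, 0.0]
contact_force: [-0.7, -0.1, 0.7]
gripper_width: 0.0206
finger_force: 5.0
```

Converted, -0.035 m / 0.75 = -0.0467, -0.02 m / 0.75 = -0.0267.

```bash

echo '[{"finger_gap":0.015,"xyz":[0,0,-0.0267]},{"finger_gap":0.015,"xyz":[0,0,-0.0467]},{"finger_gap":0.015},{"finger_gap":0.015}]' > path.dat && python3 -m creep path.dat
python3 -c "
from h import *
go(.4563,.2956,.12,2.3,0)"
```

```text
time_s: 41.25
eef_pos: [0.5748, 0.1463, 0.1244]
orientation: [-0.0, 1.0, 0.02, 0.003]
contact_force: [0.0, -0.4, -0.2]
gripper_width: 0.0203
finger_force: 5.0
rot [-0.0001 -0.0057 -0.0002] tr [-0.1124 -0.1539  0.0044] tr_now [-0.1124 -0.1539  0.0038] t 41.25 F [ 0.02 -0.35 -0.24]
```

Converted, -0.0256 m / 0.75 = -0.0341, -0.0187 m / 0.75 = -0.0249.

```bash

echo '[{"finger_gap":0.015,"xyz":[-0.0249,-0.0341,0]},{"finger_gap":0.015,"xyz":[-0.0249,-0.0341,0]},{"finger_gap":0.015,"xyz":[-0.0249,-0.0341,0]},{"finger_gap":0.015,"xyz":[-0.0249,-0.0341,0]},{"finger_gap":0.015,"xyz":[-0.0249,-0.0341,0]},{"finger_gap":0.015,"xyz":[-0.0249,-0.0341,0]},{"finger_gap":0.015},{"finger_gap":0.015}]' > path.dat && python3 -m creep path.dat
python3 -c "
from h import *
go(.4563,.2956,.0875,2.3,0)"
```

```text
time_s: 41.92
eef_pos: [0.4528, 0.2954, 0.1203]
orientation: [0.001, 1.0, 0.022, -0.001]
contact_force: [-0.3, 0.3, -0.7]
gripper_width: 0.0206
finger_force: 5.0
rot [0.0021 0.0017 0.0032] tr [ 0.0035 -0.0001  0.0328] tr_now [ 0.0036 -0.0001  0.0328] t 41.9167 F [-0.31  0.29 -0.71]
```

Converted, 0.017 m / 0.75 = 0.0227, 0.0145 m / 0.75 = 0.0193.

```bash

echo '[{"finger_gap":0.015,"xyz":[0.0013,0,0.0227]},{"finger_gap":0.015,"xyz":[0.0013,0,0.0193]},{"finger_gap":0.015},{"finger_gap":0.015},{"finger_gap":0.015},{"finger_gap":0.015}]' > path.dat && python3 -m creep path.dat
```

```text
time_s: 42.42
eef_pos: [0.4573, 0.2945, 0.0907]
orientation: [0.0, 1.0, 0.019, 0.0]
contact_force: [-0.4, -0.0, 0.3]
gripper_width: 0.0205
finger_force: 5.0
```

```bash

echo '[{"finger_gap":0.015,"xyz":[0,0,0.0029]},{"finger_gap":0.015},{"finger_gap":0.015}]' > path.dat && python3 -m creep path.dat | grep -E 'eef|contact'
echo '[{"finger_gap":0.015,"xyz":[0,0,0.0016]},{"finger_gap":0.015},{"finger_gap":0.015}]' > path.dat && python3 -m creep path.dat| grep -E 'eef|contact'
```

```text
eef_pos: [0.4567, 0.2948, 0.0881]
contact_force: [-0.6, -0.2, 0.0]
eef_pos: [0.4566, 0.2949, 0.0868]
contact_force: [0.6, 0.9, -0.1]
```

Converted, -0.035 m / 0.75 = -0.0467, -0.02 m / 0.75 = -0.0267.

```bash

echo '[{"finger_gap":0.03},{"finger_gap":0.05},{"finger_gap":0.05},{"finger_gap":0.05},{"finger_gap":0.05,"xyz":[0,0,-0.0267]},{"finger_gap":0.05,"xyz":[0,0,-0.0467]},{"finger_gap":0.05,"xyz":[0,0,-0.0467]},{"finger_gap":0.05}]' > path.dat && python3 -m creep path.dat
echo '[{"finger_gap":0.05},{"finger_gap":0.05},{"finger_gap":0.05},{"finger_gap":0.05}]' > path.dat && python3 -m creep path.dat
python3 -c "
from workcell import bot
print(bot.finish_job())"
```

```text
time_s: 43.58
eef_pos: [0.4604, 0.2972, 0.184]
orientation: [-0.003, 1.0, 0.02, 0.005]
contact_force: [2.1, 1.2, 1.2]
gripper_width: 0.0499
finger_force: 0.0
time_s: 43.92
eef_pos: [0.4554, 0.2943, 0.1747]
orientation: [0.001, 1.0, 0.02, -0.001]
contact_force: [-0.4, -0.4, -0.3]
gripper_width: 0.0501
finger_force: 0.0
the job is handed in; nothing more can be done
None
```

I drew the ring out, laid the stick on the bench, released the ring over the middle of the bench block and handed in at about 44 s. The camera calls had run out by then, so the final stick and ring positions rest on force, width and pose readings and were not seen, and the hand-in gave no verdict.

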